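# Put three games-room trophies back on their own plinths

## Robot

A 7-joint arm with a two-finger parallel gripper is mounted at the origin on the work surface. World frame = base frame: x ahead of the robot, y to its left, z up, the work surface at z = 0. Lengths are in mm, angles in rad, forces in N, time in s.
With the tool pointing down it reaches from about 425 to 950 mm from the base axis. Payload 4.7 kg.
Tool frame: the origin (TCP) lies midway between the tips of the shut fingers; the grasp point (between the pads) lies 19 mm behind it; z points along the fingers, y is the line along which they close (so a half turn about z gives the same grasp; the last joint's range is limited). The gripper opens to 87 mm and grips with 3 to 60 N. Pads are 19 mm wide; open, the fingers measure 117 mm over their backs; the gripper's body (75 mm by 190 mm) begins 51 mm behind the grasp point.
Start: joints at [1.302, 0.469, -0.049, 1.532, 0.024, 1.141, -0.082], TCP at [160.365, -655.692, 222.573] pointing down, gripper open.
Joint ranges: [-2.59, 2.59], [-0.33, 1.99], [-1.39, 1.29], [0.1, 2.45], [-1.04, 4.18], [0.21, 1.99], [-2.66, 2.66]. Speed limits (rad/s): [2.57, 2.57, 3.14, 3.14, 3.14, 3.14, 3.14].

## Interface

Orientations are given as a 3x3 rotation matrix whose columns are the frame's x, y, z axes.
In Python, from cell import robot gives the robot as it stands.
- The arm moves only by the tool jog_arm, never from a script. Its argument "commands" is one flat list of numbers, 7 for each row, row after row: the shift along the tool's x, y, z in cm, then the turn, a rotation vector about the tool's x, y, z in rad, then the opening, from -1 (shut) to 1 (fully open). In form: [dx, dy, dz, wx, wy, wz, fingers, dx, dy, dz, wx, wy, wz, fingers, ...]. A call has 1 to 5 rows; each row is the pose to reach, as a shift and turn from the pose commanded when the call began, along the tool's axes at that moment; what a row does not reach only later rows make up. A row lasts 1/12 s, in which the tool goes at most 41.7 mm and 7.16 degrees, less where a joint would pass 70% of its speed; a pose out of reach is approached as far as the arm can. A call with a gripper value outside its range is refused whole. The fingers move at their own pace and stop on an object; the grip force is fixed at half the most. Time passes only in rows, so rows that repeat a pose let the fingers close. It gives the time, the measured TCP pose, the force, the opening and the grip force at its end, in the units of the state.
- robot.read_state(): the state, without advancing time (a new reading comes with each control period).
- robot.grab_frame(name): name is "side" or "top" or "wrist"; returns a dict with "image" (400x640x3 uint8, red, green, blue), "range_z" (400x640 float32, mm along the optical axis (not along the pixel's ray), 0 where there is no reading), "mtx" (3x3 intrinsics, pixels), "eye" and "rotation" of the camera in the world; the wrist camera has in their place "mount" (4x4, takes a point from camera to tool coordinates, whose origin is the TCP and whose axes are the flange's). Camera axes: x right, y up, looking along -z (the intrinsics and any distortion apply to the point x, -y, -z); pixel columns grow to the right and rows downward; lengths in mm; the calibration is good to about 2 mm. The wrist camera is an equidistant fisheye: a pixel r from the principal point sees the ray r / f radians off the axis. A picture is of the moment at which its call begins: read the wrist's pose just before it.
- robot.close_job(): hands the job in; it is judged then, once.
The state is a dict: "clock": time; "qpos": joint angles; "qvel": joint speeds; "effort": joint torques, N m; "position": TCP position; "orientation": TCP orientation; "ft_force": force on the tool from outside, world axes, zero at the start; "wrist_torque": the same for the moment, N m; "gripper_width": finger opening in mm; "finger_force": force on a finger pad.
Only numpy, scipy, OpenCV 4.12 (cv2) and the standard library are available. Lean on these libraries where they do the work, as an engineer would, in place of code of your own. Each camera call takes 0.05 s, during which the arm holds its last target. There are 200 camera calls.

## Task

After dusting, the three brass trophies were put back on one another's plinths. Set them right: the two-handled cup on the tallest plinth, the ball trophy on the medium-height one and the dartboard trophy on the lowest, each centred on its plinth. A plinth holds only one trophy, so park one on the round cork mat or another clear spot on the way; keep them upright, set them down gently and do not shift the tumbler, the chalk or the card box.

Things in the scene. Friction and masses are not known exactly. Their poses are not given: they have to be found in the camera images.
- cup: two-handled cup, brass, 138 mm tall, on a round black base 66 mm across, 22 mm high. Origin: centre of its underside, z up. On a thin stem an open bowl with upright wall, 56 mm across, 98 to 132 mm up (rim 60 mm across). Two handles stand out along its +y and -y to 50 mm from the axis, 84 to 131 mm up: grip the bowl across its own x, about 112 mm up. 0.32 to 0.63 kg
- ball_trophy: ball trophy, 124 mm tall: square black base 60 x 60 mm, 22 mm high, a slim brass column and fixed on it a brass billiard ball 50 mm across, its centre 99 mm above the origin. Origin: centre of its underside, z up, x and y along the base's sides. Grip the ball at its middle. 0.35 to 0.7 kg
- dart_trophy: dartboard trophy, 120 mm tall: round black base 66 mm across, 22 mm high, a short brass stem and on it an upright brass dartboard disc 68 mm across, 14 mm thick, its centre 86 mm above the origin. Origin: centre of its underside, z up; the disc's faces look along its +x and -x: grip it across x, about 98 mm up. 0.28 to 0.56 kg
- plinth_tall: tallest plinth: square wooden block 96 x 96 mm, 70 mm high, fixed. Origin: centre of its underside, on the table; z up, x and y along its sides
- plinth_mid: medium-height plinth: square wooden block 112 x 112 mm, 46 mm high, fixed. Origin: centre of its underside, on the table; z up, x and y along its sides
- plinth_low: lowest plinth: square wooden block 130 x 130 mm, 22 mm high, fixed. Origin: centre of its underside, on the table; z up, x and y along its sides
- mat: round cork mat, 110 mm across, 4 mm thick, fixed to the table and empty at the start: the free spot. Origin: centre of its underside
- tumbler: empty glass tumbler, 70 mm across the rim and 95 mm high, standing among the plinths; not to be shifted. Origin: centre of its underside, z up
- chalk: block of blue cue chalk, about 23 mm square and 22 mm high, lying among the plinths; not to be shifted. Origin: centre of its underside
- cards: closed card box, 64 x 89 mm, 18 mm high, lying flat; not to be shifted. Origin: centre of its underside

How it is judged:
By the outcome, as a careful person would: the job done as asked, in the order asked, and still so for the second after the job is handed in, with the robot touching nothing.
It also fails if it takes over 115 s, if anything falls off the work surface, if the arm or the gripper's body presses on something with over 40 N, if the wrist force passes 120 N, or if a joint passes its speed limit or range.

## Working session

There is one attempt and no reset: what is moved stays moved. The work goes in short steps, Python scripts to look and compute and a tool call to move; the robot and the scene stay as the last step left them, time stands still between calls to the robot, and variables do not carry over. Pictures are saved under pics/ and viewed, at most 14 in all, crops included, and the job is handed in when it is done.

Besides the shell and the picture viewer there is one more tool, called by a JSON object that holds its "name" and its "arguments", one argument or row to a line. jog_arm: Moves the arm, as the interface text tells. Its arguments: {"type":"object","properties":{"commands":{"type":"array","items":{"type":"number"}}},"required":["commands"]}

```bash
ls; mkdir -p pics
cat > h.py <<'E'
import numpy as np,cv2
from cell import robot
def cloud(n):
    f=robot.grab_frame(n); K=f["mtx"]; d=f["range_z"].astype(float)
    v,u=np.mgrid[0:400,0:640]
    p=np.stack([(u-K[0,2])/K[0,0]*d,-(v-K[1,2])/K[1,1]*d,-d],-1)
    w=p@np.array(f["rotation"]).T+np.array(f["eye"]); w[d==0]=np.nan
    return f,w
def save(n,im,s=1.25):
    cv2.imwrite("pics/"+n,cv2.resize(im[...,::-1],None,fx=s,fy=s))
E
python3 - <<'E'
from h import *
for n in("top","side"):
    f,w=cloud(n); save(n+"0.png",f["image"]); np.save(n+".npy",w); np.save(n+"_im.npy",f["image"])
    print(n,f["eye"],f["rotation"],f["mtx"], [k for k in f])
s=robot.read_state();print(s)
E
```

```text
pics
top [383.12837698 -10.91520849 838.06626105] [[ 0.01381094  0.9806554  -0.1952543 ]
 [-0.99967367  0.00934513 -0.02377453]
 [-0.02148995  0.19551893  0.98046445]] [[400.67761323   0.         323.47148503]
 [  0.         400.67761323 200.96907691]
 [  0.           0.           1.        ]] ['image', 'range_z', 'mtx', 'eye', 'rotation']
side [ 231.47423524 -493.88333815  612.64360984] [[ 0.8384183   0.38539867 -0.38538633]
 [-0.54473488  0.56938299 -0.61568411]
 [-0.01785141  0.7261342   0.68732121]] [[373.00768997   0.         319.41981407]
 [  0.         373.00768997 198.97185235]
 [  0.           0.           1.        ]] ['image', 'range_z', 'mtx', 'eye', 'rotation']
{'clock': 0.1, 'qpos': array([ 1.30211041,  0.46935808, -0.04856308,  1.53355901,  0.02411861,
        1.14098994, -0.08230236]), 'qvel': array([-0.00032439, -0.00065084, -0.00014875, -0.00329982,  0.00016968,
        0.00126066, -0.00031301]), 'effort': array([ 2.67154501e-04, -5.09170389e+01, -8.13943427e-02, -2.36826199e+01,
       -6.15211087e-02,  3.45901342e-02,  6.49397498e-05]), 'position': array([ 160.17299465, -655.17682169,  221.6126439 ]), 'orientation': array([[ 9.71387478e-01,  2.37499726e-01, -4.97828066e-04],
       [ 2.37500230e-01, -9.71386072e-01,  1.65515232e-03],
       [-9.04850274e-05, -1.72602852e-03, -9.99998506e-01]]), 'ft_force': array([-0.12961616, -0.42728574,  0.39225854]), 'wrist_torque': array([-0.02155851, -0.02137038,  0.00744856]), 'finger_force': 0.0, 'gripper_width': 87.1857538234728}
```

View pics/top0.png

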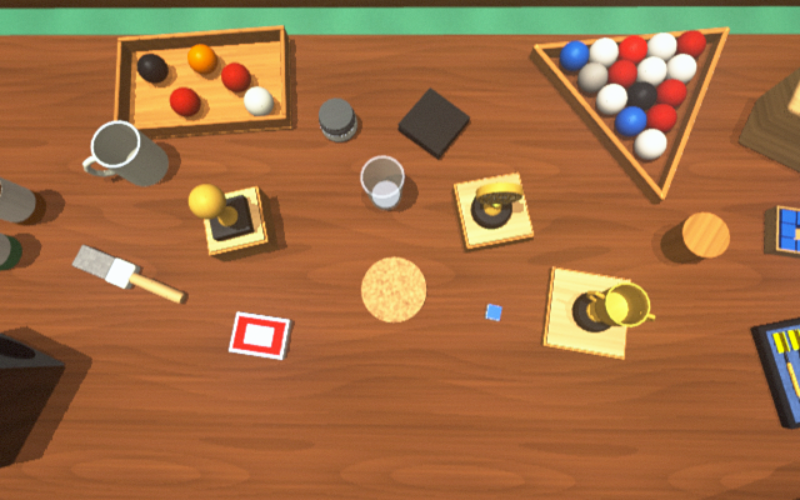

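View pics/side0.png

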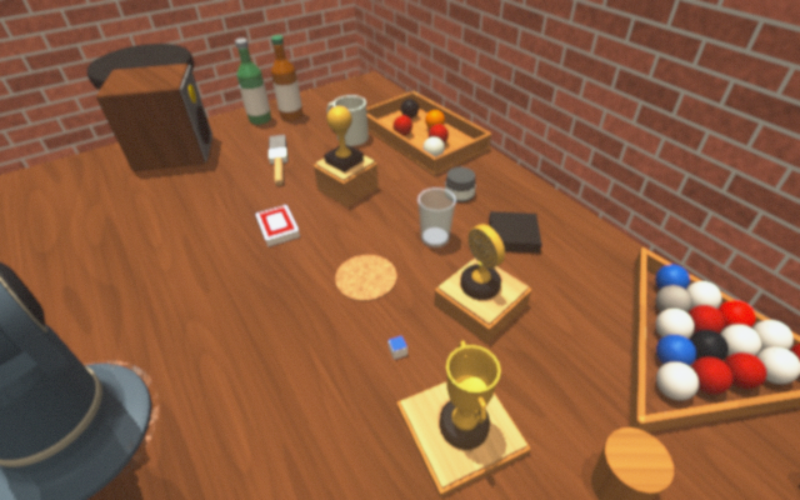

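```bash
cat > m.py <<'E'
from h import *
T=np.load("top.npy");S=np.load("side.npy");I=np.load("top_im.npy")
px={"tall":(210,242,70),"mid":(465,235,46),"low":(560,340,22),"mat":(393,290,4),"chalk":(494,312,22),"cards":(260,318,18),"tumbler":(385,195,0)}
def rect(P): 
    (c,s,a)=cv2.minAreaRect(P.astype(np.float32)); return np.round(c,1),np.round(s,1),round(a,1)
for n,(u,v,h) in px.items():
    c=T[int(v/1.25),int(u/1.25)]; print(n,c.round(0))
    if n in("tall","mid","low"):
        for nm,W in(("T",T),("S",S)):
            P=W.reshape(-1,3); P=P[np.hypot(*(P[:,:2]-c[:2]).T)<130]
            P=P[abs(P[:,2]-h)<5]
            l,k=cv2.connectedComponents(np.uint8([[0]]))
            print("  ",nm,len(P),P[:,2].mean().round(1),rect(P[:,:2]))
# band statistics
q={"ball":((206,200),60,None),"dart":((498,192),60,None),"cup":((626,305),70,None)}
for n,((u,v),r,_) in q.items():
    c=T[int(v/1.25),int(u/1.25)]; print(n,c.round(0))
    for nm,W in(("T",T),("S",S)):
        P=W.reshape(-1,3); P=P[np.hypot(*(P[:,:2]-c[:2]).T)<r]
        for lo in range(20,200,8):
            Q=P[(P[:,2]>=lo)&(P[:,2]<lo+8)]
            if len(Q)>15: print("  ",nm,lo,len(Q),*rect(Q[:,:2]))
# mat by height & colour
E
python3 m.py
```

```text
tall [550. 316.  69.]
   T 828 70.0 (array([586.7, 283. ]), array([96.1, 96. ]), 14.4)
   S 331 70.2 (array([585.5, 281.5]), array([92. , 94.1]), 15.2)
mid [569. -90.  44.]
   T 1451 45.9 (array([604.2, -86.2]), array([111.5, 213.4]), 11.1)
   S 1356 46.3 (array([604.4, -87. ]), array([112.7, 218.5]), 8.1)
low [ 404. -241.   23.]
   T 2513 21.9 (array([ 458.2, -240.7]), array([225.2, 129.2]), 81.0)
   S 3406 22.3 (array([ 456.5, -241.8]), array([226. , 129.1]), 80.9)
mat [483.  28.   4.]
chalk [ 448. -137.   23.]
cards [434. 244.  18.]
tumbler [619.  38.  96.]
ball [580. 276. 192.]
   T 20 67 [565.  253.3] [ 57.2 117.4] 56.8
   T 28 81 [564.5 253. ] [ 57.9 117.2] 56.4
   T 36 79 [565.9 252.6] [ 57.4 115.5] 57.2
   T 44 76 [564.6 253.7] [ 59.  118.5] 56.6
   T 52 92 [562.8 253.6] [ 58.1 116.4] 55.6
   T 60 307 [587.3 283.6] [97.6 96.8] 14.4
   T 68 691 [587.4 283.7] [88.7 88.3] 13.4
   T 76 76 [574.3 264.6] [41.1 81.6] 59.1
   T 84 254 [585.2 282.2] [61.  60.1] 15.5
   T 92 433 [585.5 282.1] [59.8 59.3] 15.7
   T 100 68 [583.8 281.9] [18.8 22.8] 46.9
   T 164 50 [579.7 270.8] [22.7 49
[... 3068 characters left out ...]
] [52.5 71. ] 12.9
   T 156 224 [ 450.  -294.1] [58.2 58.4] 25.9
   S 20 2633 [ 448.2 -296.9] [107.1 122.3] 81.2
   S 28 91 [ 434.9 -307.1] [27.8 64.7] 42.1
   S 36 357 [ 443.4 -299. ] [51.8 64.6] 40.8
   S 44 461 [ 443.2 -298.2] [45.1 58.3] 35.3
   S 52 95 [ 444.5 -297.4] [17.  23.6] 36.0
   S 60 23 [ 445.3 -297.9] [ 3.2 11. ] 44.5
   S 100 162 [ 447.9 -294.8] [47.  36.2] 42.3
   S 108 227 [ 446. -294.] [55.2 42.6] 32.1
   S 116 212 [ 445.2 -297.7] [61.3 53.3] 28.6
   S 124 211 [ 444.4 -298.3] [64.8 52.9] 30.7
   S 132 226 [ 447.2 -296.9] [76.9 53.1] 34.9
   S 140 250 [ 447.  -296.5] [77.  52.7] 35.1
   S 148 321 [ 448.1 -294.9] [68.1 55.3] 29.3
   S 156 332 [ 448.8 -294.2] [59.  58.6] 56.2
```

```bash
cat > m2.py <<'E'
from h import *
T=np.load("top.npy");S=np.load("side.npy")
def rect(P): 
    (c,s,a)=cv2.minAreaRect(P.astype(np.float32)); return np.round(c,1),np.round(s,1),round(a,1)
for nm,W in(("T",T),("S",S)):
    A=W.reshape(-1,3)
    def near(x,y,r,a,b): return A[(np.hypot(A[:,0]-x,A[:,1]-y)<r)&(A[:,2]>a)&(A[:,2]<b)]
    print(nm,"mid",rect(near(610,-130,82,43,49)[:,:2]))
    print(nm,"low",rect(near(449,-294,93,19,25)[:,:2]))
    print(nm,"cards",rect(near(434,240,70,12,22)[:,:2])); print(nm,"chalk",rect(near(448,-137,25,12,26)[:,:2]))
    print(nm,"mat",rect(near(483,28,80,2.7,6)[:,:2])); print(nm,"tumbler",rect(near(619,50,70,88,99)[:,:2]))
    P=near(449.5,-294.2,53,110,152); d=P[:,:2]-[449.5,-294.2]; P=d[np.hypot(*d.T)>37]
    for s in(1,-1):
        Q=P[P[:,1]*s>0]
        if len(Q): print("  handle",len(Q),Q.mean(0).round(1))
    D=near(611,-130.5,36,145,175)
    for x in(-1,1): pass
    P=near(611,-130.5,40,105,160); P=P[P[:,0]<606.5]; l=np.polyfit(P[:,1],P[:,0],1); print("  dartface",len(P),l, np.polyval(l,-130.5))
    # ball sphere fit
    P=near(586,282,26,150,200); x=np.linalg.lstsq(np.c_[2*P,np.ones(len(P))],(P**2).sum(1),rcond=None)[0]; print("  ball",x[:3].round(1),np.sqrt(x[3]+x[:3]@x[:3]).round(1))
E
python3 m2.py
```

```text
T mid (array([ 613.8, -136.4]), array([106.4, 109.2]), 11.6)
T low (array([ 450.5, -287.8]), array([125. , 125.7]), 80.8)
T cards (array([406.4, 243.7]), array([89.9, 63.9]), 82.4)
T chalk (array([ 448.2, -136.7]), array([23. , 22.9]), 78.0)
T mat (array([481.6,  28.9]), array([156.1, 148.7]), 10.7)
T tumbler (array([650.8,  43.7]), array([68.7, 68.4]), 23.3)
  handle 43 [16.5 40. ]
  handle 25 [-17.5 -38.3]
  dartface 295 [-1.81820129e-02  6.02735307e+02] 605.1080597456549
  ball [585.6 282.6 170.3] 24.2
S mid (array([ 613.7, -136.7]), array([106.4, 104.7]), 11.1)
S low (array([ 449.2, -290.1]), array([124.5, 127.1]), 78.8)
S cards (array([405.7, 243.8]), array([93. , 64.4]), 81.2)
S chalk (array([ 446.8, -137.8]), array([23.3, 23. ]), 79.6)
S mat (array([485.6,  26.9]), array([145.3, 141.6]), 23.9)
S tumbler (array([649.1,  42.7]), array([69. , 68.1]), 54.1)
  handle 10 [13.9 38.1]
  handle 74 [-18.8 -40.1]
  dartface 510 [-1.74872523e-02  6.01910853e+02] 604.1929394186465
  ball [584.9 281.9 170.4] 23.9
```

```bash
cat >> h.py <<'E'
def plan(x,y,z,ang=None,N=None,step=40):
    """target TCP x,y,z (mm), world angle (deg) of tool y (mod 180). prints rows in cm/rad from current pose, per call of 5 rows"""
    s=robot.read_state(); R=np.array(s["orientation"]); p=np.array(s["position"])
    a0=np.degrees(np.arctan2(R[1,1],R[0,1])); d=0 if ang is None else (ang-a0+90)%180-90
    # desired: tool exactly down
    D=np.array([x,y,z])-p; n=N or int(np.ceil(max(np.linalg.norm(D)/step,abs(d)/6.8)))
    ncall=int(np.ceil(n/5)); print("pos",p.round(1),"ang",round(a0,1),"tilt",R[:2,2].round(4),"turn",round(d,1),"rows",n,"t",s["clock"])
    k=0
    while k<n:
        th=np.radians(a0+d*k/n); Y=np.array([np.cos(th),np.sin(th)]); X=np.array([-Y[1],Y[0]])  # z down: x = y cross z
        m=min(5,n-k); 
        print([[round(float(v),2) for v in (D[:2]*j/n@X/10,D[:2]*j/n@Y/10,-D[2]*j/n/10,0,0,-np.radians(d)*j/n)] for j in range(1,m+1)]); k+=5
E
python3 - <<'E'
from h import *
R=robot.read_state()["orientation"];print(R[:,0])
T=np.load("top.npy");S=np.load("side.npy")
for nm,W in(("T",T),("S",S)):
  for n,h,c in(("mid",46,(612,-131)),("low",22,(449,-294))):
    M=(abs(W[...,2]-h)<4)&(np.hypot(W[...,0]-c[0],W[...,1]-c[1])<120)
    k,l,st,_=cv2.connectedComponentsWithStats(M.astype(np.uint8),connectivity=4)
    i=1+st[1:,4].argmax(); P=W[l==i][:,:2]
    (cc,s,a)=cv2.minAreaRect(P.astype(np.float32));print(nm,n,np.round(cc,1),np.round(s,1),a)
plan(449.5,-294.2,220,-23.5)
E
```

```text
[ 9.71387478e-01  2.37500230e-01 -9.04850274e-05]
T mid [ 615.5 -136.3] [108.  110.1] 12.405325889587402
T low [ 451.8 -290. ] [125.  125.1] 81.29214477539062
S mid [ 613.6 -136.4] [106.5 107.8] 10.391660690307617
S low [ 450.  -288.3] [126.6 125.7] 81.7486572265625
pos [ 160.2 -655.2  221.6] ang -76.3 tilt [-0.0005  0.0017] turn 52.8 rows 12 t 0.1
[[3.06, -2.35, 0.01, 0.0, 0.0, -0.08], [6.11, -4.7, 0.03, 0.0, 0.0, -0.15], [9.17, -7.05, 0.04, 0.0, 0.0, -0.23], [12.23, -9.4, 0.05, 0.0, 0.0, -0.31], [15.28, -11.75, 0.07, 0.0, 0.0, -0.38]]
[[3.71, -1.03, 0.01, 0.0, 0.0, -0.08], [7.43, -2.07, 0.03, 0.0, 0.0, -0.15], [11.14, -3.1, 0.04, 0.0, 0.0, -0.23], [14.86, -4.14, 0.05, 0.0, 0.0, -0.31], [18.57, -5.17, 0.07, 0.0, 0.0, -0.38]]
[[3.83, 0.43, 0.01, 0.0, 0.0, -0.08], [7.66, 0.86, 0.03, 0.0, 0.0, -0.15]]
```

{"name": "jog_arm", "arguments": {
  "commands": [3.06, -2.35, 0, 0, 0, -0.08, 1, 6.11, -4.7, 0, 0, 0, -0.15, 1, 9.17, -7.05, 0, 0, 0, -0.23, 1, 12.23, -9.4, 0, 0, 0, -0.31, 1, 15.28, -11.75, 0, 0, 0, -0.38, 1]
}}

```text
clock: 0.52
position: [281.6, -503.4, 222.2]
orientation: [[0.812, 0.584, -0.0], [0.584, -0.812, 0.001], [0.0, -0.001, -1.0]]
ft_force: [1.4, -0.6, 0.4]
gripper_width: 87.1
finger_force: 0.0
```

{"name": "jog_arm", "arguments": {
  "commands": [3.71, -1.03, 0, 0, 0, -0.08, 1, 7.43, -2.07, 0, 0, 0, -0.15, 1, 11.14, -3.1, 0, 0, 0, -0.23, 1, 14.86, -4.14, 0, 0, 0, -0.31, 1, 18.57, -5.17, 0, 0, 0, -0.38, 1]
}}

```text
clock: 0.93
position: [402.6, -353.5, 222.4]
orientation: [[0.537, 0.843, -0.0], [0.843, -0.537, 0.0], [-0.0, -0.0, -1.0]]
ft_force: [1.5, -0.8, 0.0]
gripper_width: 87.0
finger_force: 0.0
```

{"name": "jog_arm", "arguments": {
  "commands": [3.83, 0.43, 0, 0, 0, -0.08, 1, 7.66, 0.86, 0, 0, 0, -0.15, 1, 7.66, 0.86, 0, 0, 0, -0.15, 1]
}}

```text
clock: 1.18
position: [456.0, -287.1, 222.9]
orientation: [[0.395, 0.919, 0.004], [0.919, -0.395, 0.004], [0.005, 0.002, -1.0]]
ft_force: [0.3, 1.0, 0.6]
gripper_width: 87.0
finger_force: 0.0
```

Run:
```python
from h import *
plan(449.5,-294.2,115,-23.5,10)
f=robot.grab_frame("wrist"); save("w1.png",f["image"]); print(f["mount"],f["mtx"])
```

```text
pos [ 456.  -287.1  222.9] ang -23.3 tilt [0.0037 0.0041] turn -0.2 rows 10 t 1.1833
[[-0.09, -0.03, 1.08, 0.0, 0.0, 0.0], [-0.18, -0.06, 2.16, 0.0, 0.0, 0.0], [-0.27, -0.09, 3.24, 0.0, 0.0, 0.0], [-0.36, -0.13, 4.32, 0.0, 0.0, 0.0], [-0.45, -0.16, 5.39, 0.0, 0.0, 0.0]]
[[-0.09, -0.03, 1.08, 0.0, 0.0, 0.0], [-0.18, -0.06, 2.16, 0.0, 0.0, 0.0], [-0.27, -0.09, 3.24, 0.0, 0.0, 0.0], [-0.36, -0.13, 4.32, 0.0, 0.0, 0.0], [-0.45, -0.16, 5.39, 0.0, 0.0, 0.0]]
[[-2.08979802e-03  9.52651375e-01  3.04057545e-01  8.52102778e+01]
 [ 9.99997423e-01  2.26060931e-03 -2.09762716e-04  1.57918307e-01]
 [-8.87186057e-04  3.04056323e-01 -9.52653644e-01 -1.62983039e+02]
 [ 0.00000000e+00  0.00000000e+00  0.00000000e+00  1.00000000e+00]] [[309.70691629   0.         320.1992848 ]
 [  0.         309.70691629 198.36884116]
 [  0.           0.           1.        ]]
```

View pics/w1.png

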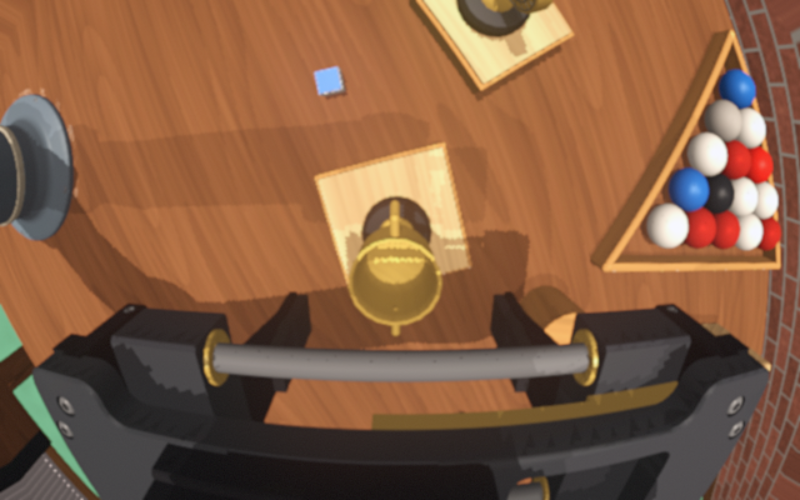

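{"name": "jog_arm", "arguments": {
  "commands": [0, 0, 0, 0, 0, 0, 1, 0, 0, 0, 0, 0, 0, 1, 0, 0, 0, 0, 0, 0, 1]
}}

```text
clock: 1.48
position: [449.5, -297.0, 222.3]
orientation: [[0.412, 0.911, -0.001], [0.911, -0.412, -0.0], [-0.001, -0.001, -1.0]]
ft_force: [-0.3, 0.5, 0.4]
gripper_width: 87.3
finger_force: 0.0
```

Run:
```python
from h import *
plan(449.5,-294.2,115,-23.5,10)
```

```text
pos [ 449.5 -297.   222.3] ang -24.3 tilt [-0.0009 -0.0003] turn 0.8 rows 10 t 1.4833
[[0.03, -0.01, 1.07, 0.0, 0.0, -0.0], [0.05, -0.02, 2.15, 0.0, 0.0, -0.0], [0.08, -0.03, 3.22, 0.0, 0.0, -0.0], [0.1, -0.05, 4.29, 0.0, 0.0, -0.01], [0.13, -0.06, 5.36, 0.0, 0.0, -0.01]]
[[0.03, -0.01, 1.07, 0.0, 0.0, -0.0], [0.05, -0.02, 2.15, 0.0, 0.0, -0.0], [0.08, -0.03, 3.22, 0.0, 0.0, -0.0], [0.1, -0.04, 4.29, 0.0, 0.0, -0.01], [0.13, -0.06, 5.36, 0.0, 0.0, -0.01]]
```

{"name": "jog_arm", "arguments": {
  "commands": [0.1, -0.1, 1.5, 0, 0, -0.01, 1, 0.2, -0.1, 3.5, 0, 0, -0.01, 1, 0.26, -0.1, 5.5, 0, 0, -0.01, 1, 0.26, -0.1, 7, 0, 0, -0.01, 1, 0.26, -0.1, 8, 0, 0, -0.01, 1]
}}

```text
clock: 1.9
position: [449.1, -293.6, 140.8]
orientation: [[0.402, 0.916, -0.002], [0.916, -0.402, 0.001], [-0.0, -0.002, -1.0]]
ft_force: [0.6, 0.1, 0.0]
gripper_width: 87.5
finger_force: 0.0
```

{"name": "jog_arm", "arguments": {
  "commands": [0, 0, 1.2, 0, 0, 0, 1, 0, 0, 2, 0, 0, 0, 1, 0, 0, 2.5, 0, 0, 0, 1, 0, 0, 2.7, 0, 0, 0, 1, 0, 0, 2.7, 0, 0, 0, 1]
}}

```text
clock: 2.32
position: [450.8, -292.8, 115.4]
orientation: [[0.4, 0.917, -0.0], [0.917, -0.4, -0.0], [-0.0, -0.0, -1.0]]
ft_force: [0.2, 0.2, 0.0]
gripper_width: 87.0
finger_force: 0.0
```

{"name": "jog_arm", "arguments": {
  "commands": [0, 0, 0, 0, 0, 0, -0.2, 0, 0, 0, 0, 0, 0, -0.2, 0, 0, 0, 0, 0, 0, -0.2, 0, 0, 0, 0, 0, 0, -0.2, 0, 0, 0, 0, 0, 0, -0.2]
}}

```text
clock: 2.73
position: [451.0, -292.8, 115.9]
orientation: [[0.4, 0.917, 0.001], [0.917, -0.4, -0.0], [-0.0, 0.001, -1.0]]
ft_force: [0.3, -0.2, -0.0]
gripper_width: 61.7
finger_force: 0.0
```

{"name": "jog_arm", "arguments": {
  "commands": [0, 0, 0, 0, 0, 0, -0.2, 0, 0, 0, 0, 0, 0, -0.2, 0, 0, 0, 0, 0, 0, -0.2, 0, 0, 0, 0, 0, 0, -0.2, 0, 0, 0, 0, 0, 0, -0.2]
}}

```text
clock: 3.15
position: [450.5, -292.6, 115.7]
orientation: [[0.4, 0.917, -0.001], [0.917, -0.4, 0.0], [-0.0, -0.001, -1.0]]
ft_force: [-2.2, 1.1, 2.8]
gripper_width: 55.2
finger_force: 30.0
```

{"name": "jog_arm", "arguments": {
  "commands": [0, 0, -0.4, 0, 0, 0, -0.2, 0, 0, -1.2, 0, 0, 0, -0.2, 0, 0, -2.4, 0, 0, 0, -0.2, 0, 0, -3.6, 0, 0, 0, -0.2, 0, 0, -4.6, 0, 0, 0, -0.2]
}}

```text
clock: 3.57
position: [451.3, -292.9, 163.2]
orientation: [[0.399, 0.917, 0.001], [0.917, -0.399, -0.001], [-0.0, 0.002, -1.0]]
ft_force: [0.5, -0.2, -5.6]
gripper_width: 55.5
finger_force: 30.0
```

{"name": "jog_arm", "arguments": {
  "commands": [0, 0, -0.6, 0, 0, 0, -0.2, 0, 0, -0.9, 0, 0, 0, -0.2, 0, 0, -1.0, 0, 0, 0, -0.2]
}}

```text
clock: 3.82
position: [451.1, -292.9, 172.5]
orientation: [[0.4, 0.917, 0.001], [0.917, -0.4, -0.001], [-0.0, 0.001, -1.0]]
ft_force: [-0.7, 0.4, -6.1]
gripper_width: 55.2
finger_force: 30.0
```

Run:
```python
from h import *
plan(482,28,172,3,N=15)
```

```text
pos [ 451.1 -292.9  172.5] ang -23.6 tilt [ 0.0012 -0.0009] turn 26.6 rows 15 t 3.8167
[[2.04, -0.67, 0.0, 0.0, 0.0, -0.03], [4.09, -1.33, 0.01, 0.0, 0.0, -0.06], [6.13, -2.0, 0.01, 0.0, 0.0, -0.09], [8.17, -2.66, 0.01, 0.0, 0.0, -0.12], [10.22, -3.33, 0.02, 0.0, 0.0, -0.15]]
[[2.12, -0.34, 0.0, 0.0, 0.0, -0.03], [4.24, -0.69, 0.01, 0.0, 0.0, -0.06], [6.36, -1.03, 0.01, 0.0, 0.0, -0.09], [8.49, -1.37, 0.01, 0.0, 0.0, -0.12], [10.61, -1.72, 0.02, 0.0, 0.0, -0.15]]
[[2.15, -0.01, 0.0, 0.0, 0.0, -0.03], [4.3, -0.03, 0.01, 0.0, 0.0, -0.06], [6.45, -0.04, 0.01, 0.0, 0.0, -0.09], [8.6, -0.05, 0.01, 0.0, 0.0, -0.12], [10.75, -0.06, 0.02, 0.0, 0.0, -0.15]]
```

{"name": "jog_arm", "arguments": {
  "commands": [0.8, -0.25, 0, 0, 0, -0.01, -0.2, 2.5, -0.8, 0, 0, 0, -0.04, -0.2, 5, -1.6, 0, 0, 0, -0.08, -0.2, 7.6, -2.5, 0, 0, 0, -0.12, -0.2, 10.22, -3.33, 0, 0, 0, -0.15, -0.2]
}}

```text
clock: 4.23
position: [460.4, -182.4, 170.9]
orientation: [[0.254, 0.967, -0.001], [0.967, -0.254, 0.001], [0.001, -0.002, -1.0]]
ft_force: [0.2, 0.2, -6.8]
gripper_width: 55.5
finger_force: 30.0
```

{"name": "jog_arm", "arguments": {
  "commands": [2.6, -0.4, 0, 0, 0, -0.03, -0.2, 5, -0.8, 0, 0, 0, -0.06, -0.2, 7.3, -1.2, 0, 0, 0, -0.1, -0.2, 9.1, -1.5, 0, 0, 0, -0.13, -0.2, 10.61, -1.72, 0, 0, 0, -0.15, -0.2]
}}

```text
clock: 4.65
position: [471.2, -75.5, 171.3]
orientation: [[0.105, 0.994, -0.001], [0.994, -0.105, 0.001], [0.001, -0.001, -1.0]]
ft_force: [-0.8, -0.2, -5.5]
gripper_width: 55.4
finger_force: 30.0
```

{"name": "jog_arm", "arguments": {
  "commands": [2.3, 0, 0, 0, 0, -0.03, -0.2, 4.6, 0, 0, 0, 0, -0.06, -0.2, 6.7, 0, 0, 0, 0, -0.09, -0.2, 8.4, 0, 0, 0, 0, -0.12, -0.2, 9.6, -0.06, 0, 0, 0, -0.14, -0.2]
}}

```text
clock: 5.07
position: [481.8, 19.2, 171.5]
orientation: [[-0.033, 0.999, 0.0], [0.999, 0.033, 0.001], [0.001, 0.0, -1.0]]
ft_force: [-0.3, 0.3, -6.8]
gripper_width: 55.6
finger_force: 30.0
```

{"name": "jog_arm", "arguments": {
  "commands": [0.6, 0, 0, 0, 0, -0.01, -0.2, 1.0, 0, 0, 0, 0, -0.01, -0.2, 1.15, 0, 0, 0, 0, -0.01, -0.2, 1.15, 0, 0, 0, 0, -0.01, -0.2]
}}

```text
clock: 5.4
position: [481.4, 27.5, 171.4]
orientation: [[-0.038, 0.999, -0.0], [0.999, 0.038, -0.001], [-0.001, -0.0, -1.0]]
ft_force: [-0.1, -0.1, -6.4]
gripper_width: 55.8
finger_force: 30.0
```

Run:
```python
from h import *
plan(482,28,100,3,N=5)
f,w=cloud("top"); save("t2.png",f["image"])
np.save("top2.npy",w)
for n,h,c in(("low",22,(450,-290)),):
    M=(abs(w[...,2]-h)<5)&(np.hypot(w[...,0]-c[0],w[...,1]-c[1])<110)
    k,l,st,_=cv2.connectedComponentsWithStats(M.astype(np.uint8),connectivity=4)
    P=w[l==1+st[1:,4].argmax()][:,:2];print(n,cv2.minAreaRect(P.astype(np.float32)),P.mean(0))
P=w.reshape(-1,3);P=P[np.hypot(P[:,0]-482,P[:,1]-28)<70]
for lo in range(40,100,4):
    Q=P[(P[:,2]>=lo)&(P[:,2]<lo+4)]
    if len(Q)>15: print(lo,len(Q),cv2.minAreaRect(Q[:,:2].astype(np.float32)))
```

```text
pos [481.4  27.5 171.4] ang 2.2 tilt [-0.0004 -0.0007] turn 0.8 rows 5 t 5.4
[[0.01, 0.01, 1.43, 0.0, 0.0, -0.0], [0.02, 0.02, 2.86, 0.0, 0.0, -0.01], [0.03, 0.04, 4.28, 0.0, 0.0, -0.01], [0.04, 0.05, 5.71, 0.0, 0.0, -0.01], [0.05, 0.06, 7.14, 0.0, 0.0, -0.01]]
low ((450.5283203125, -288.8150634765625), (127.78408813476562, 128.3170928955078), 81.07553100585938) [ 449.64122191 -288.35000616]
```

View pics/t2.png

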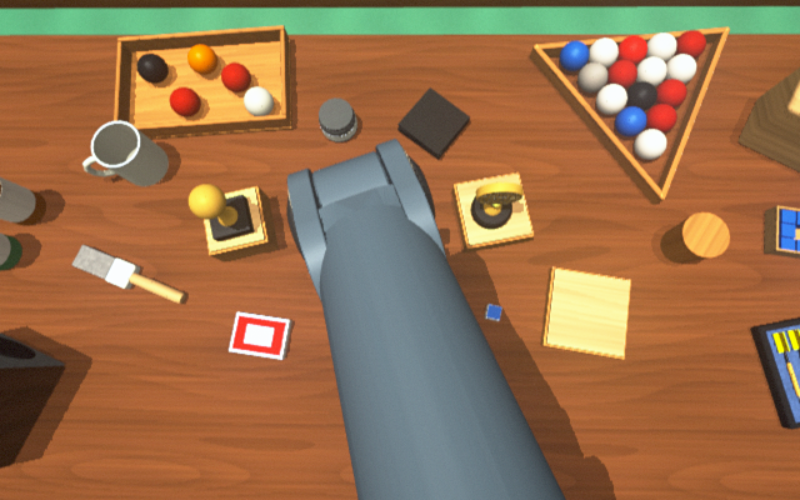

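{"name": "jog_arm", "arguments": {
  "commands": [0, 0, 1, 0, 0, 0, -0.2, 0, 0, 2.5, 0, 0, 0, -0.2, 0, 0, 4, 0, 0, 0, -0.2, 0, 0, 5.3, 0, 0, 0, -0.2, 0, 0, 6, 0, 0, 0, -0.2]
}}

```text
clock: 5.87
position: [480.3, 27.0, 109.4]
orientation: [[-0.038, 0.999, -0.003], [0.999, 0.038, -0.0], [-0.0, -0.003, -1.0]]
ft_force: [-0.5, -0.3, -5.6]
gripper_width: 55.6
finger_force: 30.0
```

{"name": "jog_arm", "arguments": {
  "commands": [0, 0, 0.4, 0, 0, 0, -0.2, 0, 0, 0.7, 0, 0, 0, -0.2, 0, 0, 0.9, 0, 0, 0, -0.2, 0, 0, 1.0, 0, 0, 0, -0.2, 0, 0, 1.1, 0, 0, 0, -0.2]
}}

```text
clock: 6.28
position: [482.1, 28.2, 100.9]
orientation: [[-0.039, 0.999, 0.001], [0.999, 0.039, -0.0], [-0.0, 0.001, -1.0]]
ft_force: [-0.0, 0.4, -6.7]
gripper_width: 55.5
finger_force: 30.0
```

{"name": "jog_arm", "arguments": {
  "commands": [0, 0, 0.1, 0, 0, 0, -0.2, 0, 0, 0.15, 0, 0, 0, -0.2, 0, 0, 0.2, 0, 0, 0, -0.2, 0, 0, 0.2, 0, 0, 0, -0.2]
}}

```text
clock: 6.62
position: [481.6, 28.2, 98.6]
orientation: [[-0.039, 0.999, 0.0], [0.999, 0.039, -0.0], [-0.0, 0.0, -1.0]]
ft_force: [-0.0, -0.5, -6.4]
gripper_width: 55.4
finger_force: 30.0
```

{"name": "jog_arm", "arguments": {
  "commands": [0, 0, 0.05, 0, 0, 0, -0.2, 0, 0, 0.1, 0, 0, 0, -0.2, 0, 0, 0.1, 0, 0, 0, -0.2]
}}

```text
clock: 6.87
position: [481.7, 28.2, 97.7]
orientation: [[-0.039, 0.999, 0.0], [0.999, 0.039, -0.0], [-0.0, 0.0, -1.0]]
ft_force: [-0.1, -0.6, -5.3]
gripper_width: 55.6
finger_force: 30.0
```

{"name": "jog_arm", "arguments": {
  "commands": [0, 0, 0.03, 0, 0, 0, -0.2, 0, 0, 0.06, 0, 0, 0, -0.2, 0, 0, 0.06, 0, 0, 0, -0.2]
}}

```text
clock: 7.12
position: [481.7, 28.2, 97.7]
orientation: [[-0.039, 0.999, 0.0], [0.999, 0.039, -0.001], [-0.001, 0.0, -1.0]]
ft_force: [-3.7, -0.7, 5.6]
gripper_width: 55.5
finger_force: 30.0
```

{"name": "jog_arm", "arguments": {
  "commands": [0, 0, 0, 0, 0, 0, 0.5, 0, 0, 0, 0, 0, 0, 0.7, 0, 0, 0, 0, 0, 0, 1, 0, 0, 0, 0, 0, 0, 1, 0, 0, 0, 0, 0, 0, 1]
}}

```text
clock: 7.53
position: [481.9, 28.3, 97.0]
orientation: [[-0.039, 0.999, 0.001], [0.999, 0.039, 0.0], [0.0, 0.001, -1.0]]
ft_force: [0.5, -0.1, -0.1]
gripper_width: 81.0
finger_force: 0.0
```

{"name": "jog_arm", "arguments": {
  "commands": [0, 0, -0.8, 0, 0, 0, 1, 0, 0, -2.5, 0, 0, 0, 1, 0, 0, -5, 0, 0, 0, 1, 0, 0, -8, 0, 0, 0, 1, 0, 0, -10.5, 0, 0, 0, 1]
}}

```text
clock: 7.95
position: [481.8, 28.6, 204.1]
orientation: [[-0.04, 0.999, 0.001], [0.999, 0.04, 0.0], [0.0, 0.001, -1.0]]
ft_force: [0.2, 0.5, -0.4]
gripper_width: 87.0
finger_force: 0.0
```

Run:
```python
from h import *
plan(611.9,-131,203,1,step=30)
```

```text
pos [481.8  28.6 204.1] ang 2.3 tilt [0.0012 0.0003] turn -1.3 rows 7 t 7.95
[[-2.35, 1.77, 0.02, 0.0, 0.0, 0.0], [-4.7, 3.53, 0.03, 0.0, 0.0, 0.01], [-7.05, 5.3, 0.05, 0.0, 0.0, 0.01], [-9.41, 7.07, 0.06, 0.0, 0.0, 0.01], [-11.76, 8.84, 0.08, 0.0, 0.0, 0.02]]
[[-2.32, 1.8, 0.02, 0.0, 0.0, 0.0], [-4.65, 3.61, 0.03, 0.0, 0.0, 0.01]]
```

{"name": "jog_arm", "arguments": {
  "commands": [-2, 1.5, 0, 0, 0, 0, 1, -4.7, 3.53, 0, 0, 0, 0.01, 1, -7.3, 5.5, 0, 0, 0, 0.01, 1, -9.9, 7.4, 0, 0, 0, 0.02, 1, -12.2, 9.2, 0, 0, 0, 0.02, 1]
}}

```text
clock: 8.37
position: [579.3, -92.2, 202.7]
orientation: [[-0.018, 1.0, 0.001], [1.0, 0.018, -0.001], [-0.001, 0.001, -1.0]]
ft_force: [0.3, 0.6, -0.0]
gripper_width: 87.3
finger_force: 0.0
```

{"name": "jog_arm", "arguments": {
  "commands": [-2.0, 1.6, 0, 0, 0, 0, 1, -3.3, 2.6, 0, 0, 0, 0.01, 1, -4.0, 3.1, 0, 0, 0, 0.01, 1, -4.2, 3.25, 0, 0, 0, 0.01, 1, -4.2, 3.25, 0, 0, 0, 0.01, 1]
}}

```text
clock: 8.78
position: [611.4, -131.3, 202.0]
orientation: [[-0.009, 1.0, -0.0], [1.0, 0.009, 0.001], [0.001, -0.0, -1.0]]
ft_force: [-0.6, -0.4, 0.6]
gripper_width: 87.1
finger_force: 0.0
```

Run:
```python
from h import *
plan(611.9,-131,125,1,N=8)
f=robot.grab_frame("wrist"); save("w3.png",f["image"])
```

```text
pos [ 611.4 -131.3  202. ] ang 0.5 tilt [-0.0002  0.0005] turn 0.5 rows 8 t 8.7833
[[0.0, 0.01, 0.96, 0.0, 0.0, -0.0], [0.01, 0.01, 1.93, 0.0, 0.0, -0.0], [0.01, 0.02, 2.89, 0.0, 0.0, -0.0], [0.01, 0.03, 3.85, 0.0, 0.0, -0.0], [0.02, 0.03, 4.81, 0.0, 0.0, -0.01]]
[[0.0, 0.01, 0.96, 0.0, 0.0, -0.0], [0.01, 0.01, 1.93, 0.0, 0.0, -0.0], [0.01, 0.02, 2.89, 0.0, 0.0, -0.0]]
```

View pics/w3.png

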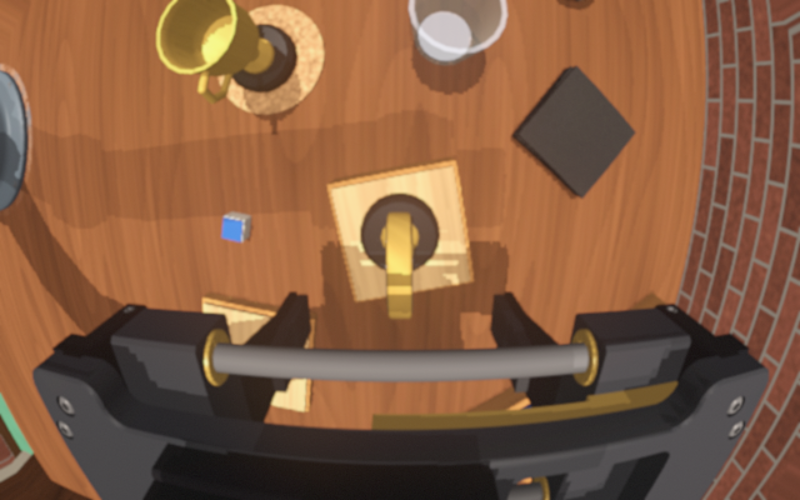

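{"name": "jog_arm", "arguments": {
  "commands": [0, 0.05, 1, 0, 0, 0, 1, 0, 0.05, 2.5, 0, 0, 0, 1, 0, 0.05, 4.2, 0, 0, 0, 1, 0, 0.05, 5.6, 0, 0, -0.01, 1, 0, 0.05, 6.6, 0, 0, -0.01, 1]
}}

```text
clock: 9.25
position: [610.6, -130.2, 134.2]
orientation: [[-0.021, 1.0, -0.002], [1.0, 0.021, 0.0], [0.001, -0.002, -1.0]]
ft_force: [0.5, 0.5, 0.1]
gripper_width: 86.9
finger_force: 0.0
```

{"name": "jog_arm", "arguments": {
  "commands": [0, 0, 0.6, 0, 0, 0, 1, 0, 0, 1, 0, 0, 0, 1, 0, 0, 1.1, 0, 0, 0, 1, 0, 0, 1.1, 0, 0, 0, -1, 0, 0, 1.1, 0, 0, 0, -1]
}}

```text
clock: 9.67
position: [612.6, -131.4, 125.7]
orientation: [[-0.019, 1.0, 0.001], [1.0, 0.019, -0.0], [-0.0, 0.001, -1.0]]
ft_force: [-0.1, 0.3, -0.1]
gripper_width: 80.2
finger_force: 0.0
```

{"name": "jog_arm", "arguments": {
  "commands": [0, 0, 0, 0, 0, 0, -1, 0, 0, 0, 0, 0, 0, -1, 0, 0, 0, 0, 0, 0, -1, 0, 0, 0, 0, 0, 0, -1, 0, 0, 0, 0, 0, 0, -1]
}}

```text
clock: 10.08
position: [612.1, -131.6, 125.1]
orientation: [[-0.019, 1.0, 0.0], [1.0, 0.019, -0.0], [-0.0, 0.0, -1.0]]
ft_force: [-0.2, 0.9, 1.0]
gripper_width: 48.4
finger_force: 0.0
```

{"name": "jog_arm", "arguments": {
  "commands": [0, 0, 0, 0, 0, 0, -1, 0, 0, 0, 0, 0, 0, -1, 0, 0, 0, 0, 0, 0, -1, 0, 0, 0, 0, 0, 0, -1, 0, 0, 0, 0, 0, 0, -1]
}}

```text
clock: 10.5
position: [611.8, -131.5, 124.9]
orientation: [[-0.019, 1.0, -0.001], [1.0, 0.019, -0.0], [-0.0, -0.001, -1.0]]
ft_force: [-3.5, 0.2, 1.4]
gripper_width: 14.6
finger_force: 1.3
```

{"name": "jog_arm", "arguments": {
  "commands": [0, 0, 0, 0, 0, 0, -1, 0, 0, 0, 0, 0, 0, -1, 0, 0, 0, 0, 0, 0, -1, 0, 0, 0, 0, 0, 0, -1, 0, 0, 0, 0, 0, 0, -1]
}}

```text
clock: 10.92
position: [611.5, -131.6, 124.7]
orientation: [[-0.019, 1.0, -0.001], [1.0, 0.019, -0.0], [-0.0, -0.001, -1.0]]
ft_force: [-1.8, 0.0, 0.0]
gripper_width: 13.8
finger_force: 30.0
```

{"name": "jog_arm", "arguments": {
  "commands": [0, 0, -0.4, 0, 0, 0, -1, 0, 0, -1.2, 0, 0, 0, -1, 0, 0, -2.4, 0, 0, 0, -1, 0, 0, -3.4, 0, 0, 0, -1, 0, 0, -4, 0, 0, 0, -1]
}}

```text
clock: 11.33
position: [613.2, -131.4, 167.3]
orientation: [[-0.019, 1.0, 0.003], [1.0, 0.019, -0.0], [-0.001, 0.003, -1.0]]
ft_force: [0.5, -0.3, -4.9]
gripper_width: 14.0
finger_force: 30.0
```

{"name": "jog_arm", "arguments": {
  "commands": [0, 0, -0.4, 0, 0, 0, -1, 0, 0, -0.6, 0, 0, 0, -1, 0, 0, -0.6, 0, 0, 0, -1]
}}

```text
clock: 11.58
position: [612.2, -131.6, 171.6]
orientation: [[-0.019, 1.0, 0.001], [1.0, 0.019, -0.0], [-0.0, 0.001, -1.0]]
ft_force: [-0.3, -0.2, -4.6]
gripper_width: 13.6
finger_force: 30.0
```

Run:
```python
from h import *
plan(450.2,-288.8,171,-9,N=10)
```

```text
pos [ 612.2 -131.6  171.6] ang 1.1 tilt [ 0.0009 -0.0004] turn -10.1 rows 10 t 11.5833
[[-1.54, -1.65, 0.01, 0.0, 0.0, 0.02], [-3.08, -3.3, 0.01, 0.0, 0.0, 0.04], [-4.62, -4.95, 0.02, 0.0, 0.0, 0.05], [-6.17, -6.6, 0.02, 0.0, 0.0, 0.07], [-7.71, -8.25, 0.03, 0.0, 0.0, 0.09]]
[[-1.68, -1.51, 0.01, 0.0, 0.0, 0.02], [-3.36, -3.02, 0.01, 0.0, 0.0, 0.04], [-5.04, -4.52, 0.02, 0.0, 0.0, 0.05], [-6.72, -6.03, 0.02, 0.0, 0.0, 0.07], [-8.4, -7.54, 0.03, 0.0, 0.0, 0.09]]
```

{"name": "jog_arm", "arguments": {
  "commands": [-0.7, -0.75, 0, 0, 0, 0, -1, -2.1, -2.3, 0, 0, 0, 0.03, -1, -4, -4.3, 0, 0, 0, 0.05, -1, -5.9, -6.3, 0, 0, 0, 0.07, -1, -7.71, -8.25, 0, 0, 0, 0.09, -1]
}}

```text
clock: 12.0
position: [528.8, -211.6, 170.2]
orientation: [[0.072, 0.997, -0.002], [0.997, -0.072, -0.0], [-0.0, -0.002, -1.0]]
ft_force: [-0.3, -1.1, -5.8]
gripper_width: 14.1
finger_force: 30.0
```

{"name": "jog_arm", "arguments": {
  "commands": [-1.9, -1.7, 0, 0, 0, 0.02, -1, -3.8, -3.4, 0, 0, 0, 0.04, -1, -5.6, -5.0, 0, 0, 0, 0.06, -1, -7, -6.3, 0, 0, 0, 0.07, -1, -7.9, -7.1, 0, 0, 0, 0.08, -1]
}}

```text
clock: 12.42
position: [451.2, -286.3, 170.3]
orientation: [[0.154, 0.988, -0.003], [0.988, -0.155, -0.001], [-0.001, -0.003, -1.0]]
ft_force: [-0.2, 0.7, -4.6]
gripper_width: 13.7
finger_force: 30.0
```

{"name": "jog_arm", "arguments": {
  "commands": [-0.3, -0.3, 0, 0, 0, 0.01, -1, -0.45, -0.4, 0, 0, 0, 0.01, -1, -0.45, -0.4, 0, 0, 0, 0.01, -1, -0.45, -0.4, 0, 0, 0, 0.01, -1]
}}

```text
clock: 12.75
position: [451.1, -286.5, 171.1]
orientation: [[0.158, 0.987, 0.001], [0.987, -0.158, 0.001], [0.001, 0.001, -1.0]]
ft_force: [0.3, 0.1, -3.8]
gripper_width: 13.7
finger_force: 30.0
```

```bash
cat > m3.py <<'E'
from h import *
import sys
def comp(w,h,c,r,tol=5):
    M=(abs(w[...,2]-h)<tol)&(np.hypot(w[...,0]-c[0],w[...,1]-c[1])<r)
    k,l,st,_=cv2.connectedComponentsWithStats(M.astype(np.uint8),connectivity=4)
    if k<2: return "none"
    P=w[l==1+st[1:,4].argmax()][:,:2];(c,s,a)=cv2.minAreaRect(P.astype(np.float32));return np.round(c,1),np.round(s,1),round(a,1),len(P)
E
python3 - <<'E'
from m3 import *
plan(450.2,-288.8,101,-9,N=5)
for n in("top","side"):
    f,w=cloud(n); np.save(n+"3.npy",w); save(n+"3.png",f["image"])
    print(n,"mid",comp(w,46,(614,-136),110),"low",comp(w,22,(450,-288),115))
    print("base top", comp(w,90,(450,-288),60,6)," base side",comp(w,81,(450,-288),60,6))
E
```

```text
pos [ 451.1 -286.5  171.1] ang -9.1 tilt [0.0011 0.0006] turn 0.1 rows 5 t 12.75
[[-0.05, -0.01, 1.4, 0.0, 0.0, -0.0], [-0.1, -0.02, 2.8, 0.0, 0.0, -0.0], [-0.14, -0.03, 4.2, 0.0, 0.0, -0.0], [-0.19, -0.04, 5.61, 0.0, 0.0, -0.0], [-0.24, -0.05, 7.01, 0.0, 0.0, -0.0]]
top mid (array([ 614.5, -136.2]), array([111.5, 111.1]), 11.4, 2604) low (array([ 451.4, -283.1]), array([117.4, 129.3]), 81.5, 2481)
base top (array([ 420.6, -280.4]), array([1.6, 0. ]), -90.4, 2)  base side none
side mid (array([ 663.5, -162.1]), array([24.2, 19.6]), 85.1, 70) low (array([ 449.3, -289.3]), array([128.8, 129.3]), 80.8, 4310)
base top (array([ 439.2, -315.8]), array([0.3, 4.3]), 58.6, 4)  base side none
```

View pics/side3.png

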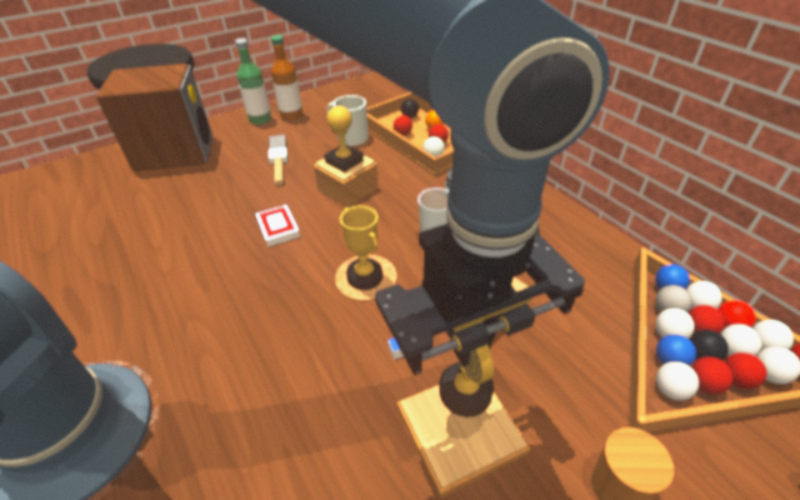

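{"name": "jog_arm", "arguments": {
  "commands": [-0.15, -0.05, 1, 0, 0, 0, -1, -0.3, -0.05, 2.5, 0, 0, 0, -1, -0.3, -0.05, 4, 0, 0, 0, -1, -0.3, -0.05, 5.2, 0, 0, 0, -1, -0.3, -0.05, 5.8, 0, 0, 0, -1]
}}

```text
clock: 13.27
position: [448.1, -289.8, 110.7]
orientation: [[0.16, 0.987, -0.003], [0.987, -0.16, 0.002], [0.002, -0.003, -1.0]]
ft_force: [-0.9, 0.1, -4.4]
gripper_width: 13.6
finger_force: 30.0
```

{"name": "jog_arm", "arguments": {
  "commands": [0, 0, 0.4, 0, 0, 0, -1, 0, 0, 0.7, 0, 0, 0, -1, 0, 0, 0.9, 0, 0, 0, -1, 0, 0, 0.95, 0, 0, 0, -1, 0, 0, 1.0, 0, 0, 0, -1]
}}

```text
clock: 13.68
position: [449.4, -290.8, 103.4]
orientation: [[0.16, 0.987, 0.001], [0.987, -0.16, -0.001], [-0.0, 0.001, -1.0]]
ft_force: [0.6, 0.2, -4.9]
gripper_width: 13.8
finger_force: 30.0
```

{"name": "jog_arm", "arguments": {
  "commands": [0, 0, 0.04, 0, 0, 0, -1, 0, 0, 0.08, 0, 0, 0, -1, 0, 0, 0.08, 0, 0, 0, -1]
}}

```text
clock: 13.93
position: [449.1, -290.8, 102.4]
orientation: [[0.16, 0.987, 0.0], [0.987, -0.16, -0.0], [-0.0, 0.001, -1.0]]
ft_force: [0.0, -0.1, -4.5]
gripper_width: 14.0
finger_force: 30.0
```

{"name": "jog_arm", "arguments": {
  "commands": [0.08, 0.04, 0.03, 0, 0, 0, -1, 0.15, 0.08, 0.06, 0, 0, 0, -1, 0.15, 0.08, 0.1, 0, 0, 0, -1, 0.15, 0.08, 0.14, 0, 0, 0, -1, 0.15, 0.08, 0.14, 0, 0, 0, -1]
}}

```text
clock: 14.35
position: [450.1, -289.3, 100.7]
orientation: [[0.16, 0.987, 0.0], [0.987, -0.16, 0.0], [0.0, 0.0, -1.0]]
ft_force: [0.7, -0.2, -5.3]
gripper_width: 13.3
finger_force: 30.0
```

{"name": "jog_arm", "arguments": {
  "commands": [0, 0, 0.03, 0, 0, 0, -1, 0, 0, 0.06, 0, 0, 0, -1, 0, 0, 0.06, 0, 0, 0, -1]
}}

```text
clock: 14.6
position: [450.1, -289.3, 100.6]
orientation: [[0.16, 0.987, -0.0], [0.987, -0.16, -0.0], [-0.0, 0.0, -1.0]]
ft_force: [-1.8, 0.8, 0.2]
gripper_width: 13.4
finger_force: 30.0
```

Touching down. Release, rise and head for the ball.

{"name": "jog_arm", "arguments": {
  "commands": [0, 0, 0.02, 0, 0, 0, -0.4, 0, 0, 0.02, 0, 0, 0, 0, 0, 0, 0.02, 0, 0, 0, 1, 0, 0, 0.02, 0, 0, 0, 1, 0, 0, 0.02, 0, 0, 0, 1]
}}

```text
clock: 15.02
position: [450.3, -289.5, 100.1]
orientation: [[0.16, 0.987, 0.001], [0.987, -0.16, -0.0], [-0.0, 0.001, -1.0]]
ft_force: [-0.4, 0.1, -0.9]
gripper_width: 39.4
finger_force: 0.0
```

{"name": "jog_arm", "arguments": {
  "commands": [0, 0, -0.8, 0, 0, 0, 1, 0, 0, -2.5, 0, 0, 0, 1, 0, 0, -5, 0, 0, 0, 1, 0, 0, -8.5, 0, 0, 0, 1, 0, 0, -12, 0, 0, 0, 1]
}}

```text
clock: 15.43
position: [449.6, -288.9, 221.3]
orientation: [[0.16, 0.987, -0.001], [0.987, -0.16, 0.001], [0.001, -0.001, -1.0]]
ft_force: [-0.1, -1.2, -0.0]
gripper_width: 72.4
finger_force: 0.0
```

Run:
```python
from h import *
plan(585.5,282,230,15.5,step=39)
```

```text
pos [ 449.6 -288.9  221.3] ang -9.2 tilt [-0.0009  0.001 ] turn 24.7 rows 16 t 15.4333
[[3.66, 0.27, -0.05, 0.0, 0.0, -0.03], [7.32, 0.54, -0.11, 0.0, 0.0, -0.05], [10.97, 0.8, -0.16, 0.0, 0.0, -0.08], [14.63, 1.07, -0.22, 0.0, 0.0, -0.11], [18.29, 1.34, -0.27, 0.0, 0.0, -0.13]]
[[3.59, 0.76, -0.05, 0.0, 0.0, -0.03], [7.18, 1.51, -0.11, 0.0, 0.0, -0.05], [10.77, 2.27, -0.16, 0.0, 0.0, -0.08], [14.35, 3.03, -0.22, 0.0, 0.0, -0.11], [17.94, 3.79, -0.27, 0.0, 0.0, -0.13]]
[[3.45, 1.23, -0.05, 0.0, 0.0, -0.03], [6.91, 2.46, -0.11, 0.0, 0.0, -0.05], [10.36, 3.7, -0.16, 0.0, 0.0, -0.08], [13.82, 4.93, -0.22, 0.0, 0.0, -0.11], [17.27, 6.16, -0.27, 0.0, 0.0, -0.13]]
[[3.26, 1.69, -0.05, 0.0, 0.0, -0.03]]
```

{"name": "jog_arm", "arguments": {
  "commands": [2.5, 0.2, -0.05, 0, 0, -0.02, 1, 6, 0.45, -0.11, 0, 0, -0.04, 1, 10, 0.75, -0.16, 0, 0, -0.07, 1, 14.1, 1.03, -0.22, 0, 0, -0.1, 1, 18.29, 1.34, -0.27, 0, 0, -0.13, 1]
}}

```text
clock: 15.85
position: [492.7, -109.8, 223.6]
orientation: [[0.031, 1.0, 0.001], [1.0, -0.031, -0.001], [-0.001, 0.001, -1.0]]
ft_force: [1.1, 0.6, -0.3]
gripper_width: 86.8
finger_force: 0.0
```

{"name": "jog_arm", "arguments": {
  "commands": [3.59, 0.76, -0.05, 0, 0, -0.03, 1, 7.18, 1.51, -0.11, 0, 0, -0.05, 1, 10.77, 2.27, -0.16, 0, 0, -0.08, 1, 14.35, 3.03, -0.22, 0, 0, -0.11, 1, 17.94, 3.79, -0.27, 0, 0, -0.13, 1]
}}

```text
clock: 16.27
position: [536.2, 68.6, 226.2]
orientation: [[-0.1, 0.995, 0.001], [0.995, 0.1, -0.0], [-0.001, 0.001, -1.0]]
ft_force: [0.4, 0.1, -0.7]
gripper_width: 86.8
finger_force: 0.0
```

{"name": "jog_arm", "arguments": {
  "commands": [3.4, 1.2, -0.05, 0, 0, -0.03, 1, 6.5, 2.3, -0.11, 0, 0, -0.05, 1, 9.2, 3.3, -0.16, 0, 0, -0.08, 1, 11.6, 4.1, -0.22, 0, 0, -0.1, 1, 13.6, 4.9, -0.27, 0, 0, -0.12, 1]
}}

```text
clock: 16.68
position: [571.1, 209.6, 228.8]
orientation: [[-0.22, 0.975, 0.0], [0.975, 0.22, 0.001], [0.001, 0.001, -1.0]]
ft_force: [0.3, 0.1, 0.9]
gripper_width: 87.1
finger_force: 0.0
```

Run:
```python
from m3 import *
plan(585.5,282,230,15.5,5)
f,w=cloud("top"); print(comp(w,22,(450,-289),105)); np.save("top4.npy",w)
P=w.reshape(-1,3);P=P[np.hypot(P[:,0]-450,P[:,1]+289)<60]
for lo in range(36,150,6):
    Q=P[(P[:,2]>=lo)&(P[:,2]<lo+6)]
    if len(Q)>15: print(lo,len(Q),cv2.minAreaRect(Q[:,:2].astype(np.float32)))
```

```text
pos [571.1 209.6 228.8] ang 12.7 tilt [0.0005 0.0009] turn 2.8 rows 5 t 16.6833
[[1.35, 0.6, -0.02, 0.0, 0.0, -0.01], [2.7, 1.2, -0.05, 0.0, 0.0, -0.02], [4.05, 1.8, -0.07, 0.0, 0.0, -0.03], [5.39, 2.4, -0.1, 0.0, 0.0, -0.04], [6.74, 3.0, -0.12, 0.0, 0.0, -0.05]]
(array([ 451. , -288.5]), array([128.3, 127.3]), 81.2, 2708)
36 152 ((450.7553405761719, -285.7515869140625), (64.6783447265625, 59.77803421020508), 11.201214790344238)
42 419 ((450.879638671875, -285.0285949707031), (61.96939468383789, 54.742618560791016), 13.704903602600098)
48 30 ((444.0198974609375, -284.01226806640625), (20.06072235107422, 7.78438138961792), 67.85755920410156)
96 22 ((445.43243408203125, -283.4594421386719), (58.2032356262207, 8.348089218139648), 72.2240219116211)
102 23 ((445.8331298828125, -284.739501953125), (64.60823059082031, 11.993523597717285), 69.24072265625)
108 23 ((445.341796875, -283.2057189941406), (61.62199401855469, 12.304764747619629), 68.45702362060547)
114 35 ((445.1080322265625, -284.9071044921875), (64.33808898925781, 11.77487850189209), 69.5528793334961)
120 42 ((449.5800476074219, -286.2939147949219), (61.17140197753906, 14.689802169799805), 75.46134185791016)
126 58 ((451.19610595703125, -288.2279357910156), (57.711822509765625, 14.451006889343262), 80.75348663330078)
132 97 ((451.3360290527344, -287.5448913574219), (49.943477630615234, 14.619709968566895), 81.51077270507812)
138 138 ((451.4593505859375, -287.6466369628906), (33.04754638671875, 14.401134490966797), 79.8471450805664)
```

{"name": "jog_arm", "arguments": {
  "commands": [2.3, 1.0, 0, 0, 0, -0.02, 1, 4.3, 1.9, 0, 0, 0, -0.03, 1, 5.8, 2.6, 0, 0, 0, -0.04, 1, 6.5, 2.9, 0, 0, 0, -0.05, 1, 6.7, 3.0, 0, 0, 0, -0.05, 1]
}}

```text
clock: 17.15
position: [585.6, 280.5, 228.4]
orientation: [[-0.268, 0.963, -0.0], [0.963, 0.268, 0.001], [0.001, 0.0, -1.0]]
ft_force: [0.2, 0.4, -0.1]
gripper_width: 86.9
finger_force: 0.0
```

{"name": "jog_arm", "arguments": {
  "commands": [0, 0, 0, 0, 0, 0, 1, 0, 0, 0, 0, 0, 0, 1]
}}

```text
clock: 17.32
position: [586.2, 277.5, 228.0]
orientation: [[-0.264, 0.964, 0.0], [0.964, 0.264, -0.001], [-0.001, -0.0, -1.0]]
ft_force: [0.5, -0.4, -0.4]
gripper_width: 87.0
finger_force: 0.0
```

Run:
```python
from m3 import *
plan(585.5,282,150,15.5,10)
f=robot.grab_frame("wrist"); save("w5.png",f["image"])
```

```text
pos [586.2 277.5 228. ] ang 15.3 tilt [ 0.     -0.0013] turn 0.2 rows 10 t 17.3167
[[0.04, 0.01, 0.78, 0.0, 0.0, -0.0], [0.09, 0.01, 1.56, 0.0, 0.0, -0.0], [0.13, 0.02, 2.34, 0.0, 0.0, -0.0], [0.18, 0.02, 3.12, 0.0, 0.0, -0.0], [0.22, 0.03, 3.9, 0.0, 0.0, -0.0]]
[[0.04, 0.01, 0.78, 0.0, 0.0, -0.0], [0.09, 0.01, 1.56, 0.0, 0.0, -0.0], [0.13, 0.02, 2.34, 0.0, 0.0, -0.0], [0.18, 0.02, 3.12, 0.0, 0.0, -0.0], [0.22, 0.03, 3.9, 0.0, 0.0, -0.0]]
```

View pics/w5.png

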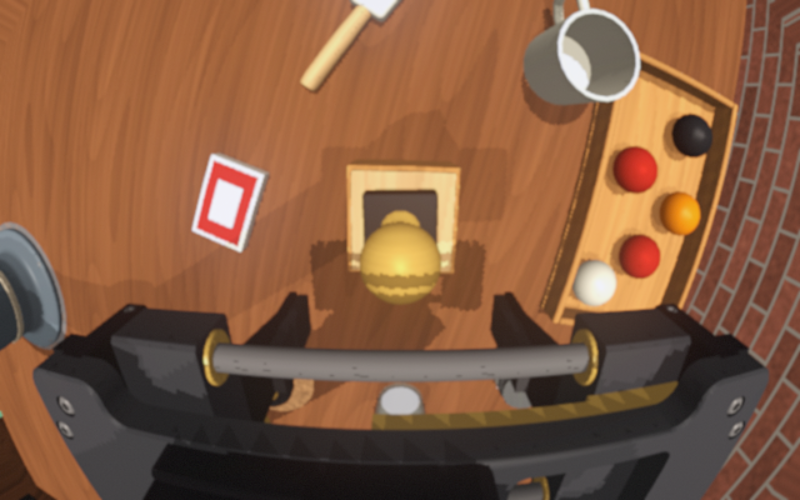

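{"name": "jog_arm", "arguments": {
  "commands": [0.2, 0, 1, 0, 0, 0, 1, 0.4, 0, 2.5, 0, 0, 0, 1, 0.43, 0, 4, 0, 0, 0, 1, 0.43, 0, 5.4, 0, 0, 0, 1, 0.43, 0, 6.4, 0, 0, 0, 1]
}}

```text
clock: 17.78
position: [584.3, 281.9, 161.9]
orientation: [[-0.265, 0.964, -0.002], [0.964, 0.265, -0.002], [-0.001, -0.002, -1.0]]
ft_force: [0.2, 0.2, 0.1]
gripper_width: 87.3
finger_force: 0.0
```

{"name": "jog_arm", "arguments": {
  "commands": [0, 0, 0.6, 0, 0, 0, 1, 0, 0, 1.1, 0, 0, 0, 1, 0, 0, 1.4, 0, 0, 0, 1, 0, 0, 1.4, 0, 0, 0, 1, 0, 0, 1.4, 0, 0, 0, 1]
}}

```text
clock: 18.2
position: [585.1, 283.3, 150.5]
orientation: [[-0.266, 0.964, 0.001], [0.964, 0.266, 0.0], [0.0, 0.001, -1.0]]
ft_force: [-0.4, 0.6, 1.2]
gripper_width: 87.1
finger_force: 0.0
```

Run:
```python
from m3 import *
plan(585.3,281.7,150,15.5,1)
```

```text
pos [585.1 283.3 150.5] ang 15.4 tilt [0.0007 0.0004] turn 0.1 rows 1 t 18.2
[[-0.16, -0.02, 0.05, 0.0, 0.0, -0.0]]
```

{"name": "jog_arm", "arguments": {
  "commands": [-0.14, 0, 0.05, 0, 0, 0, 0.4, -0.14, 0, 0.05, 0, 0, 0, 0.2, -0.14, 0, 0.05, 0, 0, 0, -0.3, -0.14, 0, 0.05, 0, 0, 0, -0.3, -0.14, 0, 0.05, 0, 0, 0, -0.3]
}}

```text
clock: 18.62
position: [585.3, 281.8, 149.7]
orientation: [[-0.266, 0.964, 0.0], [0.964, 0.266, 0.0], [-0.0, 0.0, -1.0]]
ft_force: [-0.5, -0.0, -0.5]
gripper_width: 61.6
finger_force: 0.0
```

{"name": "jog_arm", "arguments": {
  "commands": [0, 0, 0, 0, 0, 0, -0.3, 0, 0, 0, 0, 0, 0, -0.3, 0, 0, 0, 0, 0, 0, -0.3, 0, 0, 0, 0, 0, 0, -0.3, 0, 0, 0, 0, 0, 0, -0.3]
}}

```text
clock: 19.03
position: [585.1, 281.8, 149.6]
orientation: [[-0.266, 0.964, -0.0], [0.964, 0.266, -0.0], [-0.0, -0.0, -1.0]]
ft_force: [-0.8, -0.6, 0.6]
gripper_width: 48.6
finger_force: 30.0
```

{"name": "jog_arm", "arguments": {
  "commands": [0, 0, 0, 0, 0, 0, -0.3, 0, 0, 0, 0, 0, 0, -0.3, 0, 0, 0, 0, 0, 0, -0.3]
}}

```text
clock: 19.28
position: [585.1, 281.8, 149.6]
orientation: [[-0.266, 0.964, -0.0], [0.964, 0.266, -0.0], [-0.0, -0.0, -1.0]]
ft_force: [-0.7, -0.8, 1.5]
gripper_width: 48.8
finger_force: 30.0
```

{"name": "jog_arm", "arguments": {
  "commands": [0, 0, -0.4, 0, 0, 0, -0.3, 0, 0, -1.2, 0, 0, 0, -0.3, 0, 0, -2.4, 0, 0, 0, -0.3, 0, 0, -3.8, 0, 0, 0, -0.3, 0, 0, -5, 0, 0, 0, -0.3]
}}

```text
clock: 19.7
position: [585.6, 282.1, 201.6]
orientation: [[-0.266, 0.964, 0.001], [0.964, 0.266, 0.001], [0.0, 0.002, -1.0]]
ft_force: [0.4, -0.6, -2.5]
gripper_width: 48.2
finger_force: 30.0
```

{"name": "jog_arm", "arguments": {
  "commands": [0, 0, -1.0, 0, 0, 0, -0.3, 0, 0, -1.6, 0, 0, 0, -0.3, 0, 0, -2, 0, 0, 0, -0.3, 0, 0, -2, 0, 0, 0, -0.3]
}}

```text
clock: 20.03
position: [585.5, 282.0, 220.7]
orientation: [[-0.266, 0.964, 0.002], [0.964, 0.266, 0.001], [0.0, 0.002, -1.0]]
ft_force: [-0.2, 0.5, -4.8]
gripper_width: 48.6
finger_force: 30.0
```

Run:
```python
from m3 import *
plan(614,-136.6,219,11.4,20)
```

```text
pos [585.5 282.  220.7] ang 15.4 tilt [0.0016 0.0006] turn -4.0 rows 20 t 20.0333
[[-2.06, -0.42, 0.01, 0.0, 0.0, 0.0], [-4.11, -0.84, 0.02, 0.0, 0.0, 0.01], [-6.17, -1.26, 0.03, 0.0, 0.0, 0.01], [-8.22, -1.68, 0.03, 0.0, 0.0, 0.01], [-10.28, -2.09, 0.04, 0.0, 0.0, 0.02]]
[[-2.06, -0.38, 0.01, 0.0, 0.0, 0.0], [-4.13, -0.77, 0.02, 0.0, 0.0, 0.01], [-6.19, -1.15, 0.03, 0.0, 0.0, 0.01], [-8.25, -1.53, 0.03, 0.0, 0.0, 0.01], [-10.31, -1.91, 0.04, 0.0, 0.0, 0.02]]
[[-2.07, -0.35, 0.01, 0.0, 0.0, 0.0], [-4.14, -0.69, 0.02, 0.0, 0.0, 0.01], [-6.21, -1.04, 0.03, 0.0, 0.0, 0.01], [-8.28, -1.39, 0.03, 0.0, 0.0, 0.01], [-10.35, -1.73, 0.04, 0.0, 0.0, 0.02]]
[[-2.07, -0.31, 0.01, 0.0, 0.0, 0.0], [-4.15, -0.62, 0.02, 0.0, 0.0, 0.01], [-6.22, -0.93, 0.03, 0.0, 0.0, 0.01], [-8.3, -1.24, 0.03, 0.0, 0.0, 0.01], [-10.37, -1.55, 0.04, 0.0, 0.0, 0.02]]
```

{"name": "jog_arm", "arguments": {
  "commands": [-0.4, -0.1, 0, 0, 0, 0, -0.3, -1.2, -0.25, 0, 0, 0, 0, -0.3, -2.4, -0.5, 0, 0, 0, 0, -0.3, -4, -0.8, 0, 0, 0, 0, -0.3, -5.9, -1.2, 0, 0, 0, 0.01, -0.3]
}}

```text
clock: 20.45
position: [589.0, 220.4, 218.9]
orientation: [[-0.257, 0.967, -0.001], [0.967, 0.257, -0.0], [-0.0, -0.001, -1.0]]
ft_force: [0.1, -1.1, -3.4]
gripper_width: 48.6
finger_force: 30.0
```

{"name": "jog_arm", "arguments": {
  "commands": [-2.1, -0.4, 0, 0, 0, 0, -0.3, -4.3, -0.8, 0, 0, 0, 0.01, -0.3, -6.5, -1.2, 0, 0, 0, 0.01, -0.3, -8.7, -1.65, 0, 0, 0, 0.02, -0.3, -10.9, -2.05, 0, 0, 0, 0.02, -0.3]
}}

```text
clock: 20.87
position: [597.0, 108.0, 218.9]
orientation: [[-0.235, 0.972, -0.001], [0.972, 0.235, -0.001], [-0.001, -0.001, -1.0]]
ft_force: [-0.2, -0.1, -2.9]
gripper_width: 48.5
finger_force: 30.0
```

{"name": "jog_arm", "arguments": {
  "commands": [-2.2, -0.4, 0, 0, 0, 0, -0.3, -4.4, -0.75, 0, 0, 0, 0.01, -0.3, -6.6, -1.1, 0, 0, 0, 0.01, -0.3, -8.8, -1.5, 0, 0, 0, 0.02, -0.3, -11, -1.85, 0, 0, 0, 0.02, -0.3]
}}

```text
clock: 21.28
position: [604.7, -3.2, 219.0]
orientation: [[-0.215, 0.977, -0.001], [0.977, 0.215, -0.001], [-0.001, -0.001, -1.0]]
ft_force: [-0.3, 0.2, -4.0]
gripper_width: 48.7
finger_force: 30.0
```

{"name": "jog_arm", "arguments": {
  "commands": [-2.2, -0.33, 0, 0, 0, 0, -0.3, -4.2, -0.62, 0, 0, 0, 0.01, -0.3, -6.0, -0.9, 0, 0, 0, 0.01, -0.3, -7.6, -1.15, 0, 0, 0, 0.01, -0.3, -9, -1.35, 0, 0, 0, 0.02, -0.3]
}}

```text
clock: 21.7
position: [610.9, -94.3, 218.9]
orientation: [[-0.195, 0.981, -0.001], [0.981, 0.195, -0.001], [-0.001, -0.002, -1.0]]
ft_force: [-0.5, -1.5, -4.1]
gripper_width: 48.7
finger_force: 30.0
```

Run:
```python
from m3 import *
plan(614,-136.6,219,11.4,5)
```

```text
pos [610.9 -94.3 218.9] ang 11.2 tilt [-0.0015 -0.0011] turn 0.2 rows 5 t 21.7
[[-0.84, -0.1, -0.0, 0.0, 0.0, -0.0], [-1.68, -0.21, -0.0, 0.0, 0.0, -0.0], [-2.53, -0.31, -0.01, 0.0, 0.0, -0.0], [-3.37, -0.42, -0.01, 0.0, 0.0, -0.0], [-4.21, -0.52, -0.01, 0.0, 0.0, -0.0]]
```

{"name": "jog_arm", "arguments": {
  "commands": [-1.3, -0.2, 0, 0, 0, 0, -0.3, -2.4, -0.33, 0, 0, 0, 0, -0.3, -3.2, -0.4, 0, 0, 0, 0, -0.3, -3.7, -0.48, 0, 0, 0, 0, -0.3, -3.9, -0.5, 0, 0, 0, 0, -0.3]
}}

```text
clock: 22.12
position: [614.7, -130.9, 219.5]
orientation: [[-0.197, 0.98, -0.0], [0.98, 0.197, -0.0], [-0.0, -0.0, -1.0]]
ft_force: [1.1, -0.0, -3.9]
gripper_width: 48.6
finger_force: 30.0
```

{"name": "jog_arm", "arguments": {
  "commands": [0, 0, 0, 0, 0, 0, -0.3, 0, 0, 0, 0, 0, 0, -0.3, 0, 0, 0, 0, 0, 0, -0.3]
}}

```text
clock: 22.37
position: [614.7, -128.9, 219.7]
orientation: [[-0.199, 0.98, 0.0], [0.98, 0.199, 0.0], [0.0, 0.0, -1.0]]
ft_force: [-0.1, 0.1, -3.2]
gripper_width: 48.7
finger_force: 30.0
```

Run:
```python
from m3 import *
plan(614,-136.6,130,11.4,5)
f=robot.grab_frame("side"); save("s6.png",f["image"][40:340,240:560],2)
```

```text
pos [ 614.7 -128.9  219.7] ang 11.5 tilt [0.0001 0.0005] turn -0.1 rows 5 t 22.3667
[[-0.15, -0.04, 1.79, 0.0, 0.0, 0.0], [-0.3, -0.09, 3.59, 0.0, 0.0, 0.0], [-0.44, -0.13, 5.38, 0.0, 0.0, 0.0], [-0.59, -0.18, 7.17, 0.0, 0.0, 0.0], [-0.74, -0.22, 8.97, 0.0, 0.0, 0.0]]
```

View pics/s6.png

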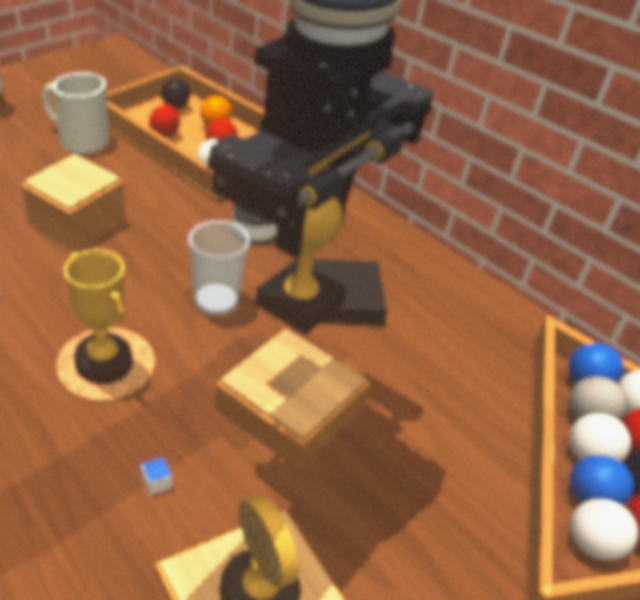

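Run:
```python
from m3 import *
for n in("side","top"):
    f,w=cloud(n)
    print(n,comp(w,70,(586,283),90), comp(w,70,(586,283),90,3))
    if n=="side":
        P=w.reshape(-1,3);P=P[(np.hypot(P[:,0]-614.7,P[:,1]+129)<50)&(abs(P[:,2]-162)<7)]
        for _ in range(4):
            A=np.c_[P[:,:2]-[614.7,-129],np.ones(len(P))];x=np.linalg.lstsq(A,P[:,2],rcond=None)[0]
            r=abs(P[:,2]-A@x); print(x.round(4),len(P),r.std().round(2)); P=P[r<2.5]
        print(comp(w,162,(614.7,-129),55,5))
```

```text
side (array([584.9, 281.7]), array([94.8, 93.5]), 14.7, 697) (array([585.8, 283.5]), array([88.7, 90.8]), 14.3, 646)
[2.330000e-02 2.830000e-02 1.625482e+02] 692 1.66
[7.000000e-03 9.800000e-03 1.626517e+02] 558 0.61
[4.600000e-03 8.100000e-03 1.626734e+02] 551 0.56
[4.300000e-03 7.500000e-03 1.626792e+02] 549 0.55
(array([ 614.5, -128.5]), array([62.2, 60.5]), 12.7, 635)
top (array([587. , 283.5]), array([95.4, 95.4]), 14.0, 1985) (array([587.3, 284.5]), array([89.6, 90.6]), 14.6, 1829)
```

{"name": "jog_arm", "arguments": {
  "commands": [-0.3, -0.1, 0.6, 0, 0, 0, -0.3, -0.6, -0.2, 2, 0, 0, 0, -0.3, -0.75, -0.22, 3.6, 0, 0, 0, -0.3, -0.75, -0.22, 5.2, 0, 0, 0, -0.3, -0.75, -0.22, 6.6, 0, 0, 0, -0.3]
}}

```text
clock: 22.93
position: [613.5, -138.4, 152.1]
orientation: [[-0.197, 0.98, -0.001], [0.98, 0.197, -0.0], [0.0, -0.001, -1.0]]
ft_force: [-0.3, -0.7, -4.6]
gripper_width: 48.5
finger_force: 30.0
```

{"name": "jog_arm", "arguments": {
  "commands": [0, 0, 0.8, 0, 0, 0, -0.3, 0, 0, 1.5, 0, 0, 0, -0.3, 0, 0, 2, 0, 0, 0, -0.3, 0, 0, 2.3, 0, 0, 0, -0.3, 0, 0, 2.3, 0, 0, 0, -0.3]
}}

```text
clock: 23.35
position: [614.0, -137.9, 130.3]
orientation: [[-0.198, 0.98, -0.0], [0.98, 0.198, 0.0], [0.0, -0.0, -1.0]]
ft_force: [-1.1, 0.7, -3.1]
gripper_width: 48.8
finger_force: 30.0
```

Run:
```python
from m3 import *
plan(614,-136.7,125.6,11.4,1)
```

```text
pos [ 614.  -137.9  130.3] ang 11.4 tilt [-0.0002  0.    ] turn -0.0 rows 1 t 23.35
[[0.12, 0.02, 0.47, 0.0, 0.0, 0.0]]
```

{"name": "jog_arm", "arguments": {
  "commands": [0.06, 0.02, 0.1, 0, 0, 0, -0.3, 0.12, 0.02, 0.2, 0, 0, 0, -0.3, 0.12, 0.02, 0.3, 0, 0, 0, -0.3, 0.12, 0.02, 0.38, 0, 0, 0, -0.3, 0.12, 0.02, 0.4, 0, 0, 0, -0.3]
}}

```text
clock: 23.77
position: [614.0, -136.8, 126.6]
orientation: [[-0.198, 0.98, 0.0], [0.98, 0.198, -0.0], [-0.0, 0.0, -1.0]]
ft_force: [0.1, 0.1, -3.6]
gripper_width: 48.6
finger_force: 30.0
```

{"name": "jog_arm", "arguments": {
  "commands": [0, 0, 0.04, 0, 0, 0, -0.3, 0, 0, 0.08, 0, 0, 0, -0.3, 0, 0, 0.08, 0, 0, 0, -0.3]
}}

```text
clock: 24.02
position: [613.9, -136.8, 125.7]
orientation: [[-0.198, 0.98, -0.0], [0.98, 0.198, -0.0], [-0.0, -0.0, -1.0]]
ft_force: [0.4, -0.2, -3.2]
gripper_width: 48.3
finger_force: 30.0
```

{"name": "jog_arm", "arguments": {
  "commands": [0, 0, 0.04, 0, 0, 0, -0.3, 0, 0, 0.06, 0, 0, 0, -0.3, 0, 0, 0.06, 0, 0, 0, -0.3]
}}

```text
clock: 24.27
position: [614.0, -136.8, 125.6]
orientation: [[-0.198, 0.98, 0.0], [0.98, 0.198, -0.0], [-0.0, 0.0, -1.0]]
ft_force: [-0.5, 0.3, 0.2]
gripper_width: 48.7
finger_force: 30.0
```

{"name": "jog_arm", "arguments": {
  "commands": [0, 0, 0.03, 0, 0, 0, -0.3, 0, 0, 0.05, 0, 0, 0, -0.3, 0, 0, 0.05, 0, 0, 0, -0.3]
}}

```text
clock: 24.52
position: [614.1, -136.8, 125.5]
orientation: [[-0.198, 0.98, 0.0], [0.98, 0.198, -0.001], [-0.001, 0.0, -1.0]]
ft_force: [-3.3, -0.4, 5.7]
gripper_width: 48.6
finger_force: 30.0
```

{"name": "jog_arm", "arguments": {
  "commands": [0, 0, -0.03, 0, 0, 0, 0.3, 0, 0, -0.03, 0, 0, 0, 0.6, 0, 0, -0.03, 0, 0, 0, 1, 0, 0, -0.03, 0, 0, 0, 1, 0, 0, -0.03, 0, 0, 0, 1]
}}

```text
clock: 24.93
position: [614.1, -136.7, 124.8]
orientation: [[-0.198, 0.98, 0.0], [0.98, 0.198, 0.0], [0.0, 0.0, -1.0]]
ft_force: [0.4, -0.4, 0.3]
gripper_width: 74.4
finger_force: 0.0
```

{"name": "jog_arm", "arguments": {
  "commands": [0, 0, -0.8, 0, 0, 0, 1, 0, 0, -2.5, 0, 0, 0, 1, 0, 0, -5, 0, 0, 0, 1, 0, 0, -7.2, 0, 0, 0, 1, 0, 0, -8.5, 0, 0, 0, 1]
}}

```text
clock: 25.35
position: [615.3, -136.5, 213.2]
orientation: [[-0.198, 0.98, 0.004], [0.98, 0.198, -0.001], [-0.001, 0.004, -1.0]]
ft_force: [1.4, 0.1, 0.8]
gripper_width: 86.4
finger_force: 0.0
```

Run:
```python
from m3 import *
plan(481.7,28.2,190,2.2,10)
```

```text
pos [ 615.3 -136.5  213.2] ang 11.4 tilt [ 0.0042 -0.0005] turn -9.2 rows 10 t 25.35
[[1.88, -0.98, 0.23, 0.0, 0.0, 0.02], [3.76, -1.97, 0.46, 0.0, 0.0, 0.03], [5.64, -2.95, 0.7, 0.0, 0.0, 0.05], [7.51, -3.93, 0.93, 0.0, 0.0, 0.06], [9.39, -4.92, 1.16, 0.0, 0.0, 0.08]]
[[1.79, -1.13, 0.23, 0.0, 0.0, 0.02], [3.59, -2.26, 0.46, 0.0, 0.0, 0.03], [5.38, -3.39, 0.7, 0.0, 0.0, 0.05], [7.17, -4.52, 0.93, 0.0, 0.0, 0.06], [8.97, -5.66, 1.16, 0.0, 0.0, 0.08]]
```

{"name": "jog_arm", "arguments": {
  "commands": [1.3, -0.7, 0, 0, 0, 0.01, 1, 3.4, -1.8, 0, 0, 0, 0.03, 1, 5.5, -2.9, 0, 0, 0, 0.05, 1, 7.51, -3.93, 0.5, 0, 0, 0.06, 1, 9.39, -4.92, 1.0, 0, 0, 0.08, 1]
}}

```text
clock: 25.77
position: [546.5, -53.3, 200.2]
orientation: [[-0.118, 0.993, 0.001], [0.993, 0.118, -0.0], [-0.0, 0.001, -1.0]]
ft_force: [-0.6, 0.2, 0.1]
gripper_width: 87.0
finger_force: 0.0
```

{"name": "jog_arm", "arguments": {
  "commands": [2.2, -1.4, 0.23, 0, 0, 0.02, 1, 4.5, -2.8, 0.46, 0, 0, 0.04, 1, 6.6, -4.1, 0.7, 0, 0, 0.06, 1, 8.1, -5.1, 0.93, 0, 0, 0.07, 1, 8.8, -5.6, 1.16, 0, 0, 0.08, 1]
}}

```text
clock: 26.18
position: [479.5, 28.5, 188.5]
orientation: [[-0.042, 0.999, -0.0], [0.999, 0.042, -0.0], [-0.0, -0.0, -1.0]]
ft_force: [0.6, 0.7, -0.3]
gripper_width: 86.8
finger_force: 0.0
```

{"name": "jog_arm", "arguments": {
  "commands": [0, 0, 0, 0, 0, 0, 1, 0, 0, 0, 0, 0, 0, 1, 0, 0, 0, 0, 0, 0, 1]
}}

```text
clock: 26.43
position: [482.1, 25.2, 188.5]
orientation: [[-0.037, 0.999, 0.001], [0.999, 0.037, -0.0], [-0.0, 0.001, -1.0]]
ft_force: [-0.1, -0.7, -0.1]
gripper_width: 86.7
finger_force: 0.0
```

Run:
```python
from m3 import *
plan(481.7,28.2,97.7,2.2,10)
f=robot.grab_frame("wrist"); save("w7.png",f["image"])
```

```text
pos [482.1  25.2 188.5] ang 2.1 tilt [ 0.0008 -0.0002] turn 0.1 rows 10 t 26.4333
[[0.03, -0.0, 0.91, 0.0, 0.0, -0.0], [0.06, -0.01, 1.82, 0.0, 0.0, -0.0], [0.09, -0.01, 2.72, 0.0, 0.0, -0.0], [0.12, -0.01, 3.63, 0.0, 0.0, -0.0], [0.15, -0.02, 4.54, 0.0, 0.0, -0.0]]
[[0.03, -0.0, 0.91, 0.0, 0.0, -0.0], [0.06, -0.01, 1.82, 0.0, 0.0, -0.0], [0.09, -0.01, 2.72, 0.0, 0.0, -0.0], [0.12, -0.01, 3.63, 0.0, 0.0, -0.0], [0.15, -0.02, 4.54, 0.0, 0.0, -0.0]]
```

View pics/w7.png

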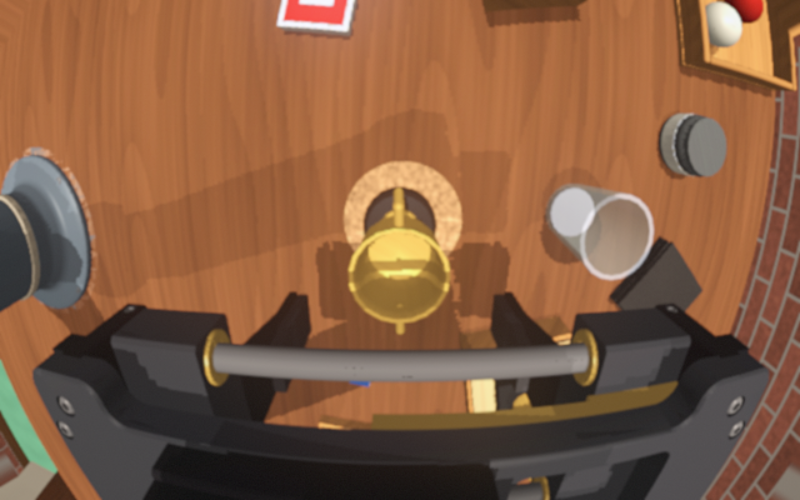

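{"name": "jog_arm", "arguments": {
  "commands": [0.1, 0, 1, 0, 0, 0, 1, 0.1, 0, 2.8, 0, 0, 0, 1, 0.1, 0, 4.8, 0, 0, 0, 1, 0.1, 0, 6.5, 0, 0, 0, 1, 0.1, 0, 7.6, 0, 0, 0, 1]
}}

```text
clock: 26.9
position: [480.3, 26.6, 110.0]
orientation: [[-0.038, 0.999, -0.003], [0.999, 0.038, 0.0], [0.0, -0.003, -1.0]]
ft_force: [0.1, 0.3, -0.2]
gripper_width: 87.0
finger_force: 0.0
```

{"name": "jog_arm", "arguments": {
  "commands": [0, 0, 0.7, 0, 0, 0, 1, 0, 0, 1.2, 0, 0, 0, 1, 0, 0, 1.5, 0, 0, 0, 1, 0, 0, 1.5, 0, 0, 0, 0.6, 0, 0, 1.5, 0, 0, 0, 0.4]
}}

```text
clock: 27.32
position: [481.6, 27.4, 97.8]
orientation: [[-0.039, 0.999, 0.001], [0.999, 0.039, -0.0], [-0.0, 0.001, -1.0]]
ft_force: [-0.2, 0.0, 0.2]
gripper_width: 79.9
finger_force: 0.0
```

{"name": "jog_arm", "arguments": {
  "commands": [0, 0, 0, 0, 0, 0, -0.2, 0, 0, 0, 0, 0, 0, -0.2, 0, 0, 0, 0, 0, 0, -0.2, 0, 0, 0, 0, 0, 0, -0.2, 0, 0, 0, 0, 0, 0, -0.2]
}}

```text
clock: 27.73
position: [481.3, 27.3, 97.7]
orientation: [[-0.039, 0.999, 0.001], [0.999, 0.039, -0.0], [-0.0, 0.001, -1.0]]
ft_force: [-0.1, 0.7, 2.4]
gripper_width: 55.2
finger_force: 30.0
```

{"name": "jog_arm", "arguments": {
  "commands": [0, 0, 0, 0, 0, 0, -0.2, 0, 0, 0, 0, 0, 0, -0.2, 0, 0, 0, 0, 0, 0, -0.2]
}}

```text
clock: 27.98
position: [481.3, 27.3, 97.7]
orientation: [[-0.039, 0.999, 0.001], [0.999, 0.039, -0.0], [-0.0, 0.001, -1.0]]
ft_force: [-0.9, -0.5, 5.5]
gripper_width: 55.4
finger_force: 30.0
```

{"name": "jog_arm", "arguments": {
  "commands": [0, 0, -0.4, 0, 0, 0, -0.2, 0, 0, -1.4, 0, 0, 0, -0.2, 0, 0, -3, 0, 0, 0, -0.2, 0, 0, -5, 0, 0, 0, -0.2, 0, 0, -7.2, 0, 0, 0, -0.2]
}}

```text
clock: 28.4
position: [479.4, 27.2, 169.2]
orientation: [[-0.039, 0.999, -0.004], [0.999, 0.039, 0.0], [0.0, -0.004, -1.0]]
ft_force: [0.4, -0.1, -5.5]
gripper_width: 55.6
finger_force: 30.0
```

{"name": "jog_arm", "arguments": {
  "commands": [0, 0, -2, 0, 0, 0, -0.2, 0, 0, -3.4, 0, 0, 0, -0.2, 0, 0, -4.1, 0, 0, 0, -0.2, 0, 0, -4.3, 0, 0, 0, -0.2]
}}

```text
clock: 28.73
position: [481.1, 27.4, 213.3]
orientation: [[-0.039, 0.999, 0.001], [0.999, 0.039, -0.0], [-0.0, 0.001, -1.0]]
ft_force: [-0.2, 0.2, -6.2]
gripper_width: 55.4
finger_force: 30.0
```

Run:
```python
from m3 import *
plan(586,282.3,213,14.5,15)
```

```text
pos [481.1  27.4 213.3] ang 2.2 tilt [ 0.0014 -0.0004] turn 12.3 rows 15 t 28.7333
[[1.67, 0.76, 0.0, 0.0, 0.0, -0.01], [3.34, 1.53, 0.0, 0.0, 0.0, -0.03], [5.01, 2.29, 0.01, 0.0, 0.0, -0.04], [6.68, 3.06, 0.01, 0.0, 0.0, -0.06], [8.36, 3.82, 0.01, 0.0, 0.0, -0.07]]
[[1.61, 0.88, 0.0, 0.0, 0.0, -0.01], [3.22, 1.76, 0.0, 0.0, 0.0, -0.03], [4.84, 2.65, 0.01, 0.0, 0.0, -0.04], [6.45, 3.53, 0.01, 0.0, 0.0, -0.06], [8.06, 4.41, 0.01, 0.0, 0.0, -0.07]]
[[1.55, 0.99, 0.0, 0.0, 0.0, -0.01], [3.09, 1.99, 0.0, 0.0, 0.0, -0.03], [4.64, 2.98, 0.01, 0.0, 0.0, -0.04], [6.18, 3.98, 0.01, 0.0, 0.0, -0.06], [7.73, 4.97, 0.01, 0.0, 0.0, -0.07]]
```

{"name": "jog_arm", "arguments": {
  "commands": [0.5, 0.2, 0, 0, 0, 0, -0.2, 1.7, 0.76, 0, 0, 0, -0.01, -0.2, 3.6, 1.6, 0, 0, 0, -0.03, -0.2, 5.9, 2.7, 0, 0, 0, -0.05, -0.2, 8.36, 3.82, 0, 0, 0, -0.07, -0.2]
}}

```text
clock: 29.15
position: [515.8, 113.6, 210.9]
orientation: [[-0.109, 0.994, -0.002], [0.994, 0.109, -0.0], [0.0, -0.002, -1.0]]
ft_force: [1.1, -0.8, -5.9]
gripper_width: 55.5
finger_force: 30.0
```

{"name": "jog_arm", "arguments": {
  "commands": [2.1, 1.15, 0, 0, 0, -0.02, -0.2, 4, 2.2, 0, 0, 0, -0.03, -0.2, 5.7, 3.1, 0, 0, 0, -0.05, -0.2, 7.1, 3.9, 0, 0, 0, -0.06, -0.2, 8.06, 4.41, 0, 0, 0, -0.07, -0.2]
}}

```text
clock: 29.57
position: [550.7, 200.7, 210.8]
orientation: [[-0.182, 0.983, -0.002], [0.983, 0.182, 0.002], [0.002, -0.002, -1.0]]
ft_force: [-0.4, 0.3, -6.1]
gripper_width: 55.9
finger_force: 30.0
```

{"name": "jog_arm", "arguments": {
  "commands": [1.5, 0.95, 0, 0, 0, -0.01, -0.2, 3.1, 2.0, 0, 0, 0, -0.03, -0.2, 4.7, 3.0, 0, 0, 0, -0.04, -0.2, 6, 3.9, 0, 0, 0, -0.06, -0.2, 7, 4.5, 0, 0, 0, -0.07, -0.2]
}}

```text
clock: 29.98
position: [582.7, 276.2, 210.9]
orientation: [[-0.249, 0.969, -0.002], [0.969, 0.249, 0.0], [0.001, -0.002, -1.0]]
ft_force: [0.5, 0.3, -6.1]
gripper_width: 55.4
finger_force: 30.0
```

{"name": "jog_arm", "arguments": {
  "commands": [0.4, 0.25, 0, 0, 0, 0, -0.2, 0.6, 0.4, 0, 0, 0, 0, -0.2, 0.7, 0.45, 0, 0, 0, 0, -0.2, 0.7, 0.45, 0, 0, 0, 0, -0.2, 0.7, 0.45, 0, 0, 0, 0, -0.2]
}}

```text
clock: 30.4
position: [585.5, 280.9, 212.3]
orientation: [[-0.245, 0.969, -0.0], [0.969, 0.245, -0.001], [-0.001, -0.0, -1.0]]
ft_force: [-0.2, 0.2, -5.7]
gripper_width: 55.5
finger_force: 30.0
```

Run:
```python
from m3 import *
plan(586,282.3,163.7,14.5,5)
for n in("top","side"):
    f,w=cloud(n); save(n+"8.png",f["image"])
    print(n,"tall",comp(w,70,(586,283),90),"mid",comp(w,46,(614,-136),110),"ballbase",comp(w,66,(614,-137),50),)
    P=w.reshape(-1,3);P=P[(np.hypot(P[:,0]-614,P[:,1]+137)<27)&(P[:,2]>122)&(P[:,2]<176)]
    if len(P)>30: x=np.linalg.lstsq(np.c_[2*P,np.ones(len(P))],(P**2).sum(1),rcond=None)[0]; print("  ball",x[:3].round(1),np.sqrt(x[3]+x[:3]@x[:3]).round(1))
    print("cupbase",comp(w,141,(586,282),50,3),comp(w,139,(586,282),55,6))
```

```text
pos [585.5 280.9 212.3] ang 14.2 tilt [-0.0001 -0.0012] turn 0.3 rows 5 t 30.4
[[0.02, 0.02, 0.97, 0.0, 0.0, -0.0], [0.05, 0.03, 1.94, 0.0, 0.0, -0.0], [0.07, 0.05, 2.91, 0.0, 0.0, -0.0], [0.1, 0.07, 3.88, 0.0, 0.0, -0.0], [0.12, 0.08, 4.86, 0.0, 0.0, -0.01]]
top tall (array([613.9, 250.9]), array([70.8, 29.7]), 33.1, 283) mid (array([ 614.4, -136. ]), array([111.6, 110.2]), 11.5, 1359) ballbase (array([ 615. , -135.1]), array([60.4, 59.7]), 11.6, 519)
  ball [ 615.  -135.5  145.7] 24.5
cupbase (array([608.1, 260.9]), array([26.4,  3.8]), 46.2, 29) (array([607.9, 258.9]), array([33.8,  6.4]), 46.1, 59)
side tall (array([585. , 280.2]), array([91.8, 94.4]), 14.5, 676) mid (array([ 611.9, -137.2]), array([110.1, 111.4]), 11.9, 1216) ballbase (array([ 614.1, -136. ]), array([62.9, 60.1]), 11.8, 575)
  ball [ 614.1 -135.6  145.7] 24.7
cupbase (array([586.4, 277.1]), array([59.1, 60.2]), 61.8, 177) (array([584.6, 277.2]), array([61. , 63.1]), 60.1, 238)
```

View pics/side8.png

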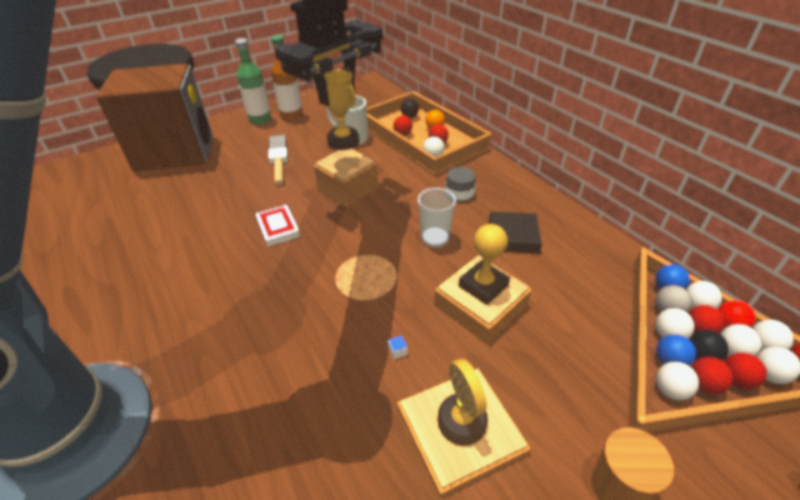

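{"name": "jog_arm", "arguments": {
  "commands": [0.05, 0.05, 0.6, 0, 0, 0, -0.2, 0.1, 0.1, 1.7, 0, 0, 0, -0.2, 0.15, 0.1, 2.8, 0, 0, 0, -0.2, 0.15, 0.1, 3.6, 0, 0, 0, -0.2, 0.15, 0.1, 4.0, 0, 0, 0, -0.2]
}}

```text
clock: 30.92
position: [585.1, 282.8, 169.7]
orientation: [[-0.247, 0.969, -0.003], [0.969, 0.247, -0.002], [-0.001, -0.004, -1.0]]
ft_force: [-0.6, 0.1, -5.4]
gripper_width: 55.5
finger_force: 30.0
```

{"name": "jog_arm", "arguments": {
  "commands": [0, 0, 0.1, 0, 0, 0, -0.2, 0, 0, 0.2, 0, 0, 0, -0.2, 0, 0, 0.3, 0, 0, 0, -0.2, 0, 0, 0.4, 0, 0, 0, -0.2, 0, 0, 0.4, 0, 0, 0, -0.2]
}}

```text
clock: 31.33
position: [586.2, 283.9, 168.6]
orientation: [[-0.246, 0.969, 0.0], [0.969, 0.246, 0.0], [0.0, 0.001, -1.0]]
ft_force: [-1.3, -0.7, -5.9]
gripper_width: 55.8
finger_force: 30.0
```

Run:
```python
from m3 import *
plan(586,283.2,163.7,14.5,1)
for n in("side",):
    f,w=cloud(n)
    print(n,comp(w,70,(586,283),90)); s=robot.read_state()["position"][2]-93.7+22
    print("cupbase",s,comp(w,s,(586,282),50,3),comp(w,s-3,(586,282),50,4))
```

```text
pos [586.2 283.9 168.6] ang 14.3 tilt [0.0005 0.0002] turn 0.2 rows 1 t 31.3333
[[-0.06, -0.04, 0.49, 0.0, 0.0, -0.0]]
side (array([584.5, 281.3]), array([95.3, 93.2]), 15.7, 388)
cupbase 96.91705680012318 (array([585.5, 279.8]), array([55.4, 62.3]), 61.1, 167) (array([584.3, 270.4]), array([42.3, 63. ]), 80.2, 145)
```

{"name": "jog_arm", "arguments": {
  "commands": [-0.05, -0.02, 0.1, 0, 0, 0, -0.2, -0.05, -0.02, 0.2, 0, 0, 0, -0.2, -0.05, -0.02, 0.3, 0, 0, 0, -0.2, -0.05, -0.02, 0.38, 0, 0, 0, -0.2, -0.05, -0.02, 0.38, 0, 0, 0, -0.2]
}}

```text
clock: 31.8
position: [585.9, 283.1, 164.3]
orientation: [[-0.246, 0.969, -0.0], [0.969, 0.246, -0.0], [-0.0, -0.0, -1.0]]
ft_force: [0.3, -0.3, -5.6]
gripper_width: 55.5
finger_force: 30.0
```

{"name": "jog_arm", "arguments": {
  "commands": [0, 0, 0.04, 0, 0, 0, -0.2, 0, 0, 0.08, 0, 0, 0, -0.2, 0, 0, 0.08, 0, 0, 0, -0.2]
}}

```text
clock: 32.05
position: [586.0, 283.3, 163.8]
orientation: [[-0.247, 0.969, 0.0], [0.969, 0.247, 0.0], [0.0, 0.0, -1.0]]
ft_force: [0.3, -0.5, -5.5]
gripper_width: 55.2
finger_force: 30.0
```

{"name": "jog_arm", "arguments": {
  "commands": [0, 0, 0.04, 0, 0, 0, -0.2, 0, 0, 0.06, 0, 0, 0, -0.2, 0, 0, 0.06, 0, 0, 0, -0.2]
}}

```text
clock: 32.3
position: [586.0, 283.4, 163.8]
orientation: [[-0.246, 0.969, 0.0], [0.969, 0.246, -0.0], [-0.0, 0.0, -1.0]]
ft_force: [-1.2, -0.6, -1.7]
gripper_width: 55.6
finger_force: 30.0
```

{"name": "jog_arm", "arguments": {
  "commands": [0, 0, 0.03, 0, 0, 0, -0.2, 0, 0, 0.06, 0, 0, 0, -0.2, 0, 0, 0.06, 0, 0, 0, -0.2]
}}

```text
clock: 32.55
position: [586.1, 283.4, 163.8]
orientation: [[-0.246, 0.969, 0.001], [0.969, 0.246, -0.0], [-0.0, 0.001, -1.0]]
ft_force: [-2.7, -3.1, 5.3]
gripper_width: 55.7
finger_force: 30.0
```

{"name": "jog_arm", "arguments": {
  "commands": [0, 0, -0.03, 0, 0, 0, 0.4, 0, 0, -0.03, 0, 0, 0, 0.7, 0, 0, -0.03, 0, 0, 0, 1, 0, 0, -0.03, 0, 0, 0, 1, 0, 0, -0.03, 0, 0, 0, 1]
}}

```text
clock: 32.97
position: [586.3, 283.4, 162.8]
orientation: [[-0.246, 0.969, 0.0], [0.969, 0.246, 0.0], [0.0, 0.001, -1.0]]
ft_force: [0.5, 0.0, 0.4]
gripper_width: 79.6
finger_force: 0.0
```

{"name": "jog_arm", "arguments": {
  "commands": [0, 0, -0.8, 0, 0, 0, 1, 0, 0, -2.5, 0, 0, 0, 1, 0, 0, -5, 0, 0, 0, 1, 0, 0, -7.5, 0, 0, 0, 1, 0, 0, -9, 0, 0, 0, 1]
}}

```text
clock: 33.38
position: [586.8, 284.3, 256.3]
orientation: [[-0.247, 0.969, 0.003], [0.969, 0.247, 0.002], [0.001, 0.004, -1.0]]
ft_force: [0.6, 0.3, -0.3]
gripper_width: 86.7
finger_force: 0.0
```

{"name": "jog_arm", "arguments": {
  "commands": [-3, -1, 0, 0, 0, 0, 1, -6.5, -2, 0, 0, 0, 0, 1, -10, -3.5, 0, 0, 0, 0, 1, -13, -5, 0, 0, 0, 0, 1, -15, -6, 0, 0, 0, 0, 1]
}}

```text
clock: 33.8
position: [564.8, 119.1, 253.1]
orientation: [[-0.243, 0.97, 0.0], [0.97, 0.243, -0.002], [-0.002, -0.0, -1.0]]
ft_force: [0.5, 0.4, 0.2]
gripper_width: 87.2
finger_force: 0.0
```

{"name": "jog_arm", "arguments": {
  "commands": [-1.5, -2, 0, 0, 0, 0, 1, -2.5, -4, 0, 0, 0, 0, 1, -3, -5, 0, 0, 0, 0, 1, -3, -5, 0, 0, 0, 0, 1, -3, -5, 0, 0, 0, 0, 1]
}}

```text
clock: 34.22
position: [524.2, 82.1, 253.6]
orientation: [[-0.246, 0.969, 0.002], [0.969, 0.246, 0.0], [-0.0, 0.002, -1.0]]
ft_force: [0.1, 1.0, -0.9]
gripper_width: 86.7
finger_force: 0.0
```

Run:
```python
from m3 import *
for n in("top","side"):
    f,w=cloud(n); save(n+"9.png",f["image"])
    print(n,"tall",comp(w,70,(586,283),90),"cupbase",comp(w,91,(586,282),45,3),comp(w,86,(586,282),45,6))
    for z in(188,193,198,203,206): print("   rim",z,comp(w,z,(586,282),60,3))
    print(n,"tumbler",comp(w,94,(650,43),60),"cards",comp(w,18,(406,243),80),"chalk",comp(w,20,(448,-137),30))
```

```text
top tall (array([558.1, 318.6]), array([54. , 14.8]), 20.2, 140) cupbase (array([574.6, 309.8]), array([0.1, 3.8]), 89.4, 3) (array([574.6, 309.8]), array([0.1, 3.8]), 89.4, 3)
   rim 188 (array([597.9, 305.3]), array([1.7, 9. ]), 65.1, 13)
   rim 193 (array([589.8, 307. ]), array([ 2.4, 13.4]), 83.5, 18)
   rim 198 (array([589.1, 305.5]), array([ 5.4, 28.4]), 85.7, 34)
   rim 203 (array([588.4, 305.4]), array([37.4,  8.9]), 0.0, 61)
   rim 206 (array([585.7, 305.2]), array([43.6, 11.3]), 5.8, 83)
top tumbler (array([656.6,  30.4]), array([69.5, 38.9]), 22.1, 149) cards (array([400.7, 279.3]), array([21.3, 43.5]), 86.4, 133) chalk (array([ 448.4, -136.5]), array([22.6, 22.9]), 76.7, 134)
side tall (array([585.8, 281.8]), array([94.7, 94.5]), 13.5, 371) cupbase (array([585.2, 278.4]), array([58.2, 60.9]), 53.6, 174) (array([578.1, 268.4]), array([36.9, 65.4]), 56.5, 131)
   rim 188 (array([587. , 255.1]), array([27.2,  6. ]), 0.6, 21)
   rim 193 (array([585.5, 255.3]), array([ 7.5, 24.1]), 71.3, 24)
   rim 198 (array([589.8, 249.6]), array([35.9, 25.2]), 2.8, 45)
   rim 203 (array([584.9, 255.9]), array([ 6.1, 28.9]), 86.9, 24)
   rim 206 (array([598.4, 266.5]), array([54.3, 20.3]), 36.7, 42)
side tumbler (array([649.9,  44. ]), array([69.8, 68.1]), 68.7, 216) cards (array([405.5, 242.8]), array([93.5, 64. ]), 82.3, 633) chalk (array([ 447.1, -138.1]), array([24.1, 23.2]), 77.1, 146)
```

View pics/top9.png

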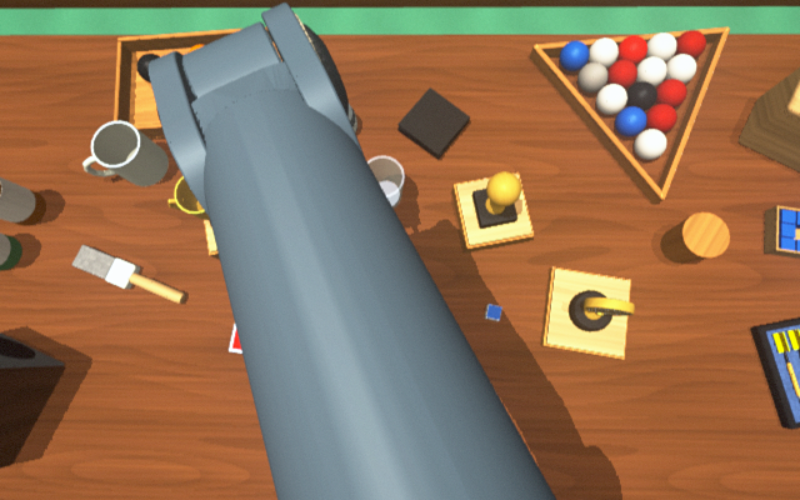

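{"name": "jog_arm", "arguments": {
  "commands": [-3, -0.5, 0, 0, 0, 0, 1, -7, -1.2, 0, 0, 0, 0, 1, -11, -2, 0, 0, 0, 0, 1, -15, -3, 0, 0, 0, 0, 1, -19, -4, 0, 0, 0, 0, 1]
}}

```text
clock: 34.73
position: [532.9, -112.9, 253.0]
orientation: [[-0.249, 0.969, 0.001], [0.969, 0.249, 0.001], [0.0, 0.001, -1.0]]
ft_force: [0.8, 0.1, -0.7]
gripper_width: 87.3
finger_force: 0.0
```

{"name": "jog_arm", "arguments": {
  "commands": [-3, -0.5, 0, 0, 0, 0, 1, -5, -1, 0, 0, 0, 0, 1, -6, -1.2, 0, 0, 0, 0, 1, -6, -1.2, 0, 0, 0, 0, 1, -6, -1.2, 0, 0, 0, 0, 1]
}}

```text
clock: 35.15
position: [535.7, -171.6, 252.7]
orientation: [[-0.248, 0.969, 0.0], [0.969, 0.248, 0.002], [0.002, 0.001, -1.0]]
ft_force: [-0.2, 0.7, 0.2]
gripper_width: 87.0
finger_force: 0.0
```

Run:
```python
from m3 import *
for n in("top","side"):
    f,w=cloud(n); save(n+"10.png",f["image"])
    print(n,"tall",comp(w,70,(586,283),90),"cupbase",comp(w,91,(586,282),45,3),comp(w,86,(586,282),45,6))
    for z in(203,206): print("   rim",z,comp(w,z,(586,282),60,3))
    print(n,"tumbler",comp(w,94,(650,43),60),"cards",comp(w,18,(406,243),80))
```

```text
top tall (array([586.7, 283. ]), array([95.6, 94.6]), 14.0, 847) cupbase (array([581.6, 275. ]), array([47.1, 63.8]), 45.6, 394) (array([581.3, 269.4]), array([38.7, 64.7]), 62.9, 210)
   rim 203 (array([597.1, 295.1]), array([23.1, 51.8]), 56.0, 91)
   rim 206 (array([598.4, 293.5]), array([27.2, 57.8]), 46.3, 139)
top tumbler (array([650.5,  44.2]), array([68.9, 68.1]), 77.8, 264) cards (array([406.3, 243.5]), array([89.6, 64.1]), 82.4, 1395)
side tall (array([583.6, 282. ]), array([93. , 96.8]), 16.3, 380) cupbase (array([586.9, 279.6]), array([59.5, 60.7]), 36.4, 165) (array([581.9, 267.4]), array([37.6, 65. ]), 69.9, 131)
   rim 203 (array([593.4, 296.9]), array([23.2, 51.3]), 69.2, 55)
   rim 206 (array([591.4, 290. ]), array([37.7, 55. ]), 62.8, 68)
side tumbler (array([620.8,  39.3]), array([10.3, 42.6]), 9.5, 49) cards (array([405.6, 244. ]), array([92.4, 64. ]), 81.9, 629)
```

View pics/top10.png

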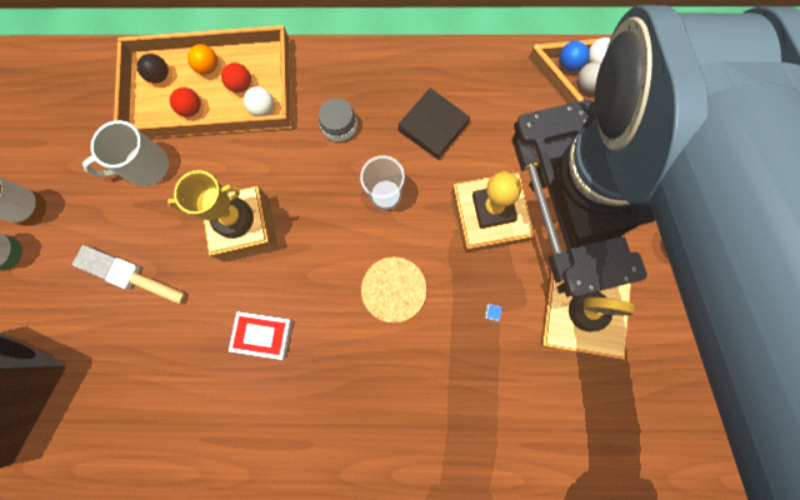

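```bash
cat > m4.py <<'E'
from m3 import *
from scipy.optimize import least_squares
for n in("top","side"):
    f,w=cloud(n);A=w.reshape(-1,3)
    for nm,c,h in(("cup",(586,282),70),("dart",(450,-289),22)):
        P=A[(np.hypot(A[:,0]-c[0],A[:,1]-c[1])<42)&(A[:,2]>h+5)&(A[:,2]<h+18)]
        if len(P)<20: continue
        r=least_squares(lambda x:np.hypot(P[:,0]-x[0],P[:,1]-x[1])-33,c,loss="soft_l1")
        print(n,nm,len(P),r.x.round(1),np.abs(r.fun).mean().round(2))
E
python3 m4.py
```

```text
top cup 115 [588.3 282.8] 0.66
top dart 102 [ 452.1 -288.9] 0.68
side cup 115 [587.4 282.8] 0.98
side dart 188 [ 450.7 -288.2] 0.48
```

```bash
python3 -c "
from cell import robot
print(robot.close_job())"
```

```text
the job is handed in; nothing more can be done
None
```

I set the cup on the tallest plinth, the ball trophy on the medium one and the dartboard trophy on the lowest, each within about 2 mm of centre, with the tumbler, chalk and card box unmoved, and handed the job in at about 35 s of the 115 s allowed.

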